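# Stack a controller unit in the assembly nest

### The arm

A 7-joint arm with a two-finger parallel gripper is mounted at the origin on the work surface. World frame = base frame: x ahead of the robot, y to its left, z up, the work surface at z = 0. Lengths are in m, angles in rad, forces in N, time in s.
With the tool pointing down it reaches from about 0.4 to 0.875 m from the base axis. Payload 19.3 kg.
Tool frame: the origin (TCP) lies at the very end of the fingers, on their centre line; the grasp point (between the pads) lies 19 mm behind it; z points along the fingers, y is the line along which they close (so a half turn about z gives the same grasp; the last joint's range is limited). The gripper opens to 85 mm and grips with 20 to 120 N. Pads are 22 mm wide; open, the fingers measure 114 mm over their backs; the gripper's body (76 mm by 85 mm) begins 54 mm behind the grasp point. The pads swing forward as they close: fully open they stand 13 mm farther back than shut.
Start: joints at [-1.334, 0.521, -0.036, 1.599, 0.021, 1.021, -0.113], TCP at [0.189, 0.596, 0.231] pointing down, gripper open.
Joint ranges: [-2.91, 2.91], [-0.3, 2.13], [-1.5, 1.42], [0.17, 2.43], [-1.26, 4.41], [0.16, 1.93], [-2.52, 2.52]. Speed limits (rad/s): [1.89, 1.89, 2.39, 2.39, 3.01, 3.01, 3.01].

### API

Orientations are given as [roll, pitch, yaw] about the fixed x, y, z axes, in that order (R = Rz(yaw) Ry(pitch) Rx(roll)).
In Python, from workcell import monitor, optics, workorder gives the robot as it stands.
- The arm moves only by the tool apply_moves, never from a script. Its arguments are lists of equal length, an entry for each row: "linear": the shift along the tool's x, y, z each as a share of 0.1 m, from -1 to 1, a list of three; "delta_rot": the turn, a rotation vector about the tool's x, y, z each as a share of 120 degrees, from -1 to 1, a list of three. A call has exactly 5 rows; each row is the pose to reach, as a shift and turn from the pose commanded when the call began, along the tool's axes at that moment; what a row does not reach only later rows make up. A row lasts 1/12 s, in which the tool goes at most 41.7 mm and 7.16 degrees, less where a joint would pass 70% of its speed; a pose out of reach is approached as far as the arm can. A call with a number of a shift or a turn outside -1 to 1 is refused whole. A call with a gripper value outside its range is refused whole. "gripper" is the opening, from -1 (shut) to 1 (fully open), set as the call begins (left out, the last holds). The fingers move at their own pace and stop on an object; "force" is the grip in N (left out, the last holds). Time passes only in rows, so rows that repeat a pose let the fingers close, or fill a call up. It gives the time, the measured TCP pose, the force, the opening and the grip force at its end, in the units of the state.
- monitor.observe(): the state, without advancing time (a new reading comes with each control period).
- optics.grab_frame(name): name is "side" or "top" or "wrist"; returns (picture, depth): 384x512x3 uint8, red, green, blue; 384x512 float32, m along the optical axis (not along the pixel's ray), 0 where there is no reading.
- optics.camera_info(name): a dict with "fx", "fy", "cx", "cy" (pixels), "D" ([k1, k2, p1, p2, k3] as OpenCV has them; the pictures are not rectified), "rvec" (rotation vector, rad) and "tvec" (3), from world to camera coordinates, as OpenCV has them; the wrist camera has in their place "T_tool_cam" (4x4, takes a point from camera to tool coordinates, whose origin is the TCP and whose axes are the flange's). Camera axes: x right, y down, z forward; pixel columns grow to the right and rows downward; lengths in m; the calibration is good to about 2 mm. A picture is of the moment at which its call begins: read the wrist's pose just before it. camera_info takes no time and is no camera call.
- workorder.job_done(): hands the job in; it is judged then, once.
The state is a dict: "clock": time; "qpos": joint angles; "qd": joint speeds; "joint_efforts": joint torques, N m; "position": TCP position; "tool_rot": TCP orientation; "force": force on the tool from outside, world axes, zero at the start; "moment": the same for the moment, N m; "grip_width": finger opening in m; "finger_force": force on a finger pad.
Only numpy, scipy, OpenCV 4.12 (cv2) and the standard library are available. Lean on these libraries where they do the work, as an engineer would, in place of code of your own. Each camera call takes 0.05 s, during which the arm holds its last target. There are 200 camera calls.

### The job

Build the controller unit between the corner guides of the assembly nest, in this order: first the open metal housing, then the flat plug-in module, which you must pull straight out of its programming dock, then the finned cover on top, fins up. Lower each part gently rather than dropping it, so that each sits fully down and square, then let go. Leave the screwdriver, reel, bottle and screw bin where they stand.

Things in the scene. Friction and masses are not known exactly. Their poses are not given: they have to be found in the camera images.
- nest: Assembly nest, fixed: base plate 130 (x) x 90 (y) x 12 mm; at its corners four L-shaped steel guides 68 mm high plus outward lead-in flares to 76 mm. Pocket between them 104 (x) x 64 (y) mm, floor 12 mm above the table. Between guides the sides are open: 72 mm along x (room for fingers), 40 mm along y (room for the module's plug). Origin: centre of the underside, on the table; z up.
- housing: Open aluminium tray with a circuit board inside, 100 (x) x 60 (y) x 32 mm tall, walls 4 mm, mouth up, about 0.3 kg. Starts flat on the table. Goes first, on the nest's floor; either way round. Origin: centre of its underside; z up.
- module: Flat black module, 100 (x) x 60 (y) x 16 mm, about 0.12 kg; white plug on its +x end, 26 mm long, neck 14 and head 20 mm wide, 3 to 11 mm above the underside. Starts plugged in the dock, underside 10 mm above the table. Goes second, on the housing's rim (underside then 44 mm above the table), either way round. Origin: centre of the plate's underside, plug not counted; z up.
- dock: Programming dock, fixed, grey: shelf 40 mm wide (y), 10 mm high, under the module, whose long sides overhang it and are free to grip. Origin: on the table below the centre of the plugged-in module; axes parallel to the module's; z up. The module comes out only straight along the dock's -x, level, against about 5 to 15 N; free after 35 mm.
- socket (a point): Mouth of the dock's socket, where the module's plug enters; 52 mm along the dock's +x from its origin, 17 mm above the table. The roofed socket block lies beyond it: 34 mm long, 56 mm wide, 28 mm high. Two sprung slides in it (knobs at its sides) hold the plug behind its head; the roof prevents lifting out.
- cover: Aluminium cover with lengthwise cooling fins, 100 (x) x 60 (y) x 22 mm tall (8 mm plate, 14 mm fins, outer fins flush with its long sides), about 0.25 kg. Starts flat on the table, fins up. Goes third, on the module (underside then 60 mm above the table); either way round. Origin: centre of its underside; z up.
- driver: Bystander: black electric screwdriver standing in a round steel foot, foot diameter 84 mm, 175 mm tall, body diameter 36 to 44 mm. Origin: centre of its underside.
- reel: Bystander: flat white component reel, diameter 90 mm, 22 mm thick, lying flat. Origin: centre of its underside.
- bottle: Bystander: white cleaner bottle with a blue cap, diameter 56 mm, 140 mm tall. Origin: centre of its underside.
- bin: Bystander: blue plastic screw bin, 90 (x) x 70 (y) x 50 mm tall. Origin: centre of its underside.

How it is judged:
On the way, in this order (a step that is already met when the one before it is completed fails the run):
1. the housing sits fully down and square on the nest's floor (horizontal distance between housing and nest below 0.004 m and z of housing in the frame of nest between 0.0095 and 0.0145 m and angle between the x axis of housing and the x axis of nest, either way round below 0.07 rad and angle between housing's own z axis and vertical below 0.05 rad), for 0.2 s.
2. the module sits fully down and square on the housing, in the nest (all of step 1 and horizontal distance between module and nest below 0.004 m and z of module in the frame of nest between 0.0415 and 0.0465 m and angle between the x axis of module and the x axis of nest, either way round below 0.07 rad and angle between module's own z axis and vertical below 0.05 rad), for 0.2 s.
At the end, for the whole second after the job is handed in: Housing, module and cover lie stacked in that order in the nest, released and at rest, each within 4 mm of its centre, 2.5 mm of its height (undersides 12, 44, 60 mm above the table), 0.07 rad of its axes (either way round) and 0.05 rad of upright (all of step 2 and horizontal distance between cover and nest below 0.004 m and z of cover in the frame of nest between 0.0575 and 0.0625 m and angle between the x axis of cover and the x axis of nest, either way round below 0.07 rad and angle between cover's own z axis and vertical below 0.05 rad and linear speed of each of housing, module, cover below 0.02 m/s); the robot touches nothing.
It fails at once if the electric screwdriver is pushed more than 30 mm or tipped over (distance of driver from where it was at the start of the episode above 0.03 m or angle between driver's own z axis and vertical above 0.5 rad).
It fails at once if the reel is pushed more than 30 mm or tipped over (distance of reel from where it was at the start of the episode above 0.03 m or angle between reel's own z axis and vertical above 0.5 rad).
It fails at once if the bottle is pushed more than 30 mm or tipped over (distance of bottle from where it was at the start of the episode above 0.03 m or angle between bottle's own z axis and vertical above 0.5 rad).
It fails at once if the screw bin is pushed more than 30 mm or tipped over (distance of bin from where it was at the start of the episode above 0.03 m or angle between bin's own z axis and vertical above 0.5 rad).
It fails at once if a part is let fall into the nest (faster than 0.5 m/s between the guides) ((horizontal distance between housing and nest below 0.02 m and z of housing in the frame of nest below 0.068 m and linear speed of housing above 0.5 m/s) or (horizontal distance between module and nest below 0.02 m and z of module in the frame of nest below 0.068 m and linear speed of module above 0.5 m/s) or (horizontal distance between cover and nest below 0.02 m and z of cover in the frame of nest below 0.068 m and linear speed of cover above 0.5 m/s)).
It also fails if it takes over 72 s, if anything falls off the work surface, if the arm or the gripper's body presses on something with over 40 N, if the wrist force passes 120 N, or if a joint passes its speed limit or range.

## Working session

There is one attempt and no reset: what is moved stays moved. The work goes in short steps, Python scripts to look and compute and a tool call to move; the robot and the scene stay as the last step left them, time stands still between calls to the robot, and variables do not carry over. Pictures are saved under pics/ and viewed, at most 10 in all, crops included, and the job is handed in when it is done.

Besides the shell and the picture viewer there is one more tool, called by a JSON object that holds its "op" and its "data". apply_moves: Moves the arm, as the interface text tells. Its arguments: {"type":"object","properties":{"linear":{"type":"array"},"delta_rot":{"type":"array"},"gripper":{"type":"number"},"force":{"type":"number"}},"required":["linear","delta_rot"]}

```bash
mkdir -p pics; cat > h.py <<'E'
import numpy as np, cv2
from scipy.spatial.transform import Rotation as Rn
from workcell import monitor, optics, workorder
def cam(name,st=None):
    c=optics.camera_info(name); K=np.array([[c['fx'],0,c['cx']],[0,c['fy'],c['cy']],[0,0,1.]]); D=np.array(c['D'],float)
    if 'T_tool_cam' in c:
        st=st or monitor.observe(); T=np.eye(4); T[:3,:3]=Rn.from_euler('xyz',st['tool_rot']).as_matrix(); T[:3,3]=st['position']
        W=T@np.array(c['T_tool_cam']); R=W[:3,:3].T; t=-R@W[:3,3]
    else:
        R=cv2.Rodrigues(np.array(c['rvec'],float))[0]; t=np.array(c['tvec'],float).ravel()
    return K,D,R,t
def plane(C,px,z):
    K,D,R,t=C; u=cv2.undistortPoints(np.array(px,float).reshape(-1,1,2),K,D).reshape(-1,2)
    d=np.c_[u,np.ones(len(u))]@R; o=-R.T@t
    return o+d*((z-o[2])/d[:,2])[:,None]
def cloud(C,depth):
    K,D,R,t=C; h,w=depth.shape; v,u=np.mgrid[:h,:w]
    n=cv2.undistortPoints(np.stack([u,v],-1).reshape(-1,1,2).astype(float),K,D).reshape(-1,2)
    P=np.c_[n,np.ones(len(n))]*depth.reshape(-1,1)
    return ((P-t)@R).reshape(h,w,3)
E
python3 - <<'E'
from h import *
s=monitor.observe(); print({k:np.round(v,3) for k,v in s.items()})
for n in ['top','side']:
    C=cam(n); p,d=optics.grab_frame(n); cv2.imwrite(f'pics/{n}.png',cv2.resize(p[...,::-1],(796,597))); np.savez(f'{n}.npz',p=p,d=d)
    print(n,np.round(-C[2].T@C[3],3),np.round(C[2],2).tolist(),np.round(d.min(),2))
print(optics.camera_info('wrist'))
E
```

```text
{'clock': np.float64(0.0), 'qpos': array([-1.334,  0.522, -0.036,  1.6  ,  0.021,  1.021, -0.113]), 'qd': array([-0.001,  0.   , -0.001, -0.001, -0.   ,  0.001,  0.   ]), 'joint_efforts': array([ 2.0000e-03, -9.2709e+01,  1.9800e+00, -3.6995e+01,  1.8000e-02,
        8.0000e-03,  0.0000e+00]), 'position': array([0.189, 0.595, 0.231]), 'tool_rot': array([-3.14 ,  0.   ,  2.835]), 'force': array([0.291, 0.329, 0.91 ]), 'moment': array([-0.07 , -0.052,  0.028]), 'finger_force': np.float64(0.0), 'grip_width': np.float64(0.085)}
top [0.309 0.07  1.173] [[-0.02, -1.0, -0.0], [-0.98, 0.02, -0.21], [0.21, -0.0, -0.98]] 0.0
side [0.519 0.827 0.717] [[-1.0, -0.02, -0.02], [0.01, 0.66, -0.75], [0.03, -0.75, -0.66]] 0.0
{'fx': 271.9223747382208, 'fy': 271.9223747382208, 'cx': 250.76852653905092, 'cy': 187.59723871330843, 'D': array([0.02011507, 0.        , 0.        , 0.        , 0.        ]), 'T_tool_cam': array([[ 6.40909120e-04, -9.44807077e-01, -3.27626582e-01,
         8.51650197e-02],
       [ 9.99998352e-01,  1.16199966e-03, -1.39475082e-03,
         4.01799943e-05],
       [ 1.69847242e-03, -3.27625148e-01,  9.44806265e-01,
        -1.43034509e-01],
       [ 0.00000000e+00,  0.00000000e+00,  0.00000000e+00,
         1.00000000e+00]])}
```

View pics/top.png

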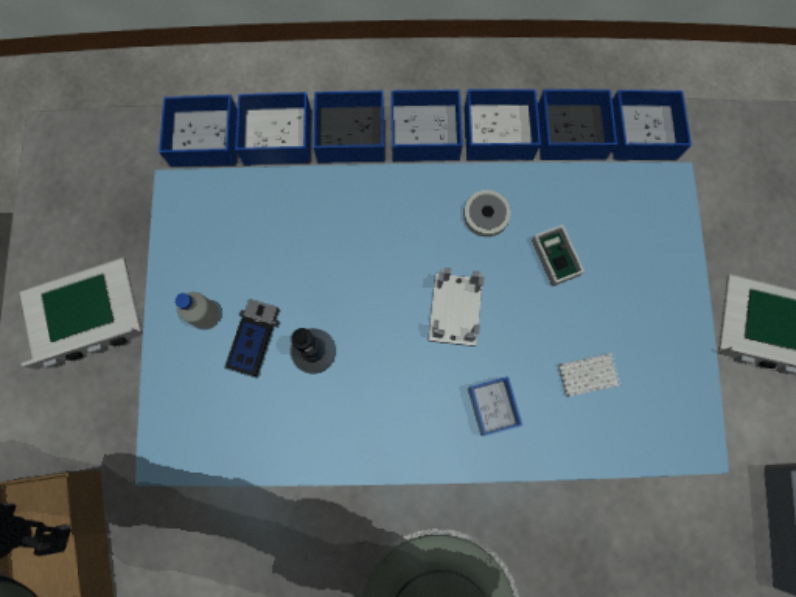

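View pics/side.png

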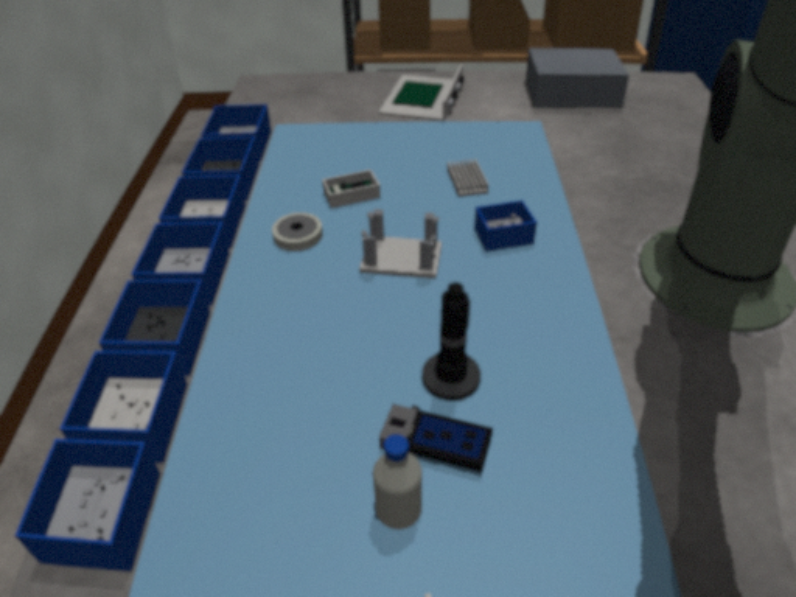

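The top view (796 px wide) shows the nest at (456,308), housing (558,254), cover (589,375) and module (248,347), with the dock socket beyond the module at (262,312). The driver is at (313,350), bottle (200,308), bin (495,406) and reel (487,213). The side view agrees. Next I measure with depth and rays.

```bash
python3 - <<'E'
from h import *
z=np.load('top.npz'); C=cam('top'); P=cloud(C,z['d']); d=z['d']; s=512/796
rgb=z['p'].astype(int)
def roi(x,y,r): return slice(int((y-r)*s),int((y+r)*s)),slice(int((x-r)*s),int((x+r)*s))
for n,x,y,r,lo,hi in [('housing',558,254,38,.02,.045),('cover',589,375,38,.012,.035),('module',250,342,46,.018,.034),('socket',262,312,30,.024,.04),('nestplate',456,310,50,.006,.022),('nestguides',456,305,50,.055,.09),('driverfoot',313,350,38,.004,.05),('drivertop',304,340,30,.1,.2),('bottle',200,308,36,.05,.2),('bin',495,406,40,.03,.07),('reel',487,213,35,.01,.04)]:
    a,b=roi(x,y,r); Q=P[a,b].reshape(-1,3); dd=d[a,b].reshape(-1)
    m=(dd>0)&(Q[:,2]>lo)&(Q[:,2]<hi); Q=Q[m]
    (c,sz,an)=cv2.minAreaRect(Q[:,:2].astype(np.float32))
    print(n,m.sum(),'rect',np.round(c,4),np.round(sz,4),round(an,1),'mean',np.round(Q.mean(0),4),'zmed',np.round(np.percentile(Q[:,2],[5,50,95]),4))
E
```

```text
housing 328 rect [ 0.6456 -0.2441] [0.1009 0.0611] 21.1 mean [ 0.6468 -0.2439  0.0281] zmed [0.0208 0.0289 0.035 ]
cover 296 rect [ 0.4151 -0.2888] [0.0582 0.1021] 10.2 mean [ 0.4156 -0.2884  0.0207] zmed [0.0132 0.0212 0.0252]
module 1045 rect [0.5003 0.3463] [0.1596 0.1438] 18.5 mean [0.4944 0.3358 0.0273] zmed [0.0225 0.0275 0.0315]
socket 481 rect [0.5235 0.3231] [0.0709 0.0799] 77.9 mean [0.5247 0.3258 0.0282] zmed [0.0248 0.0281 0.032 ]
nestplate 1220 rect [ 0.5458 -0.0448] [0.1838 0.186 ] 89.1 mean [ 0.5439 -0.0437  0.0122] zmed [0.0074 0.0122 0.0162]
nestguides 182 rect [ 0.5454 -0.0458] [0.0814 0.1221] 82.6 mean [ 0.5498 -0.0471  0.0701] zmed [0.0584 0.071  0.0765]
driverfoot 710 rect [0.4761 0.2266] [0.1421 0.1412] 89.2 mean [0.4721 0.223  0.0142] zmed [0.0042 0.0134 0.0434]
drivertop 215 rect [0.4698 0.2224] [0.0346 0.0349] 78.2 mean [0.4664 0.2195 0.1549] zmed [0.1102 0.1589 0.1775]
bottle 400 rect [0.5396 0.4252] [0.0465 0.0548] 57.8 mean [0.5362 0.4207 0.1017] zmed [0.0579 0.0993 0.1418]
bin 249 rect [ 0.3618 -0.1077] [0.0888 0.0718] 13.9 mean [ 0.3619 -0.1084  0.0465] zmed [0.0326 0.0489 0.0529]
reel 705 rect [ 0.7343 -0.1136] [0.0892 0.0901] 48.5 mean [ 0.7325 -0.1128  0.0225] zmed [0.0181 0.0227 0.0265]
```

```bash
cat >> h.py <<'E'
def plan(wps,step=.098,rot=34.,p0=None,yaw0=None):
    """wps: [(x,y,z,yawdeg[,step])]; prints end row of each call (rows ramp linearly)"""
    s=monitor.observe(); p=np.array(s['position']) if p0 is None else np.array(p0); R=Rn.from_euler('xyz',s['tool_rot'])
    print('from',np.round(p,4),np.round(np.degrees(s['tool_rot']),2),'t',round(float(s['clock']),2))
    yaw=np.degrees(s['tool_rot'][2])
    for w in wps:
        st=w[4] if len(w)>4 else step
        q=np.array(w[:3]); dy=w[3]-yaw
        if len(wps)>0 and abs(dy)>270: dy-=360*np.sign(dy)
        n=max(1,int(np.ceil(max(np.linalg.norm(q-p)/st,abs(dy)/rot)-1e-6)))
        a,ya=p.copy(),yaw
        for i in range(1,n+1):
            b=a+(q-a)*1; b=p+(q-p)*i/n; yb=yaw+dy*i/n
            Rb=Rn.from_euler('xyz',[180,0,yb],degrees=True)
            l=R.inv().apply(b-a)/.1; r=(R.inv()*Rb).as_rotvec(degrees=True)/120
            f=[.2,.4,.6,.8,1]
            print('L',[[float(round(v*k,3))+0. for v in l] for k in f],'R',[[float(round(v*k,4))+0. for v in r] for k in f])
            a=b;R=Rb
        ya=yb; p,yaw=q,yb
        print('--')
E
python3 -c "
from h import *
plan([(.44,.35,.27,163)])"
```

```text
from [0.1887 0.5955 0.2308] [-1.7994e+02  1.0000e-02  1.6242e+02] t 0.1
L [[-0.157, -0.079, -0.02], [-0.314, -0.158, -0.039], [-0.471, -0.237, -0.059], [-0.627, -0.316, -0.078], [-0.784, -0.396, -0.098]] R [[-0.0001, 0.0, -0.0002], [-0.0002, 0.0, -0.0005], [-0.0003, 0.0, -0.0007], [-0.0004, 0.0, -0.001], [-0.0005, 0.0, -0.0012]]
L [[-0.157, -0.079, -0.02], [-0.313, -0.159, -0.039], [-0.47, -0.238, -0.059], [-0.627, -0.318, -0.078], [-0.783, -0.397, -0.098]] R [[0.0, 0.0, -0.0002], [0.0, 0.0, -0.0005], [0.0, 0.0, -0.0007], [0.0, 0.0, -0.001], [0.0, 0.0, -0.0012]]
L [[-0.156, -0.08, -0.02], [-0.313, -0.16, -0.039], [-0.469, -0.24, -0.059], [-0.626, -0.319, -0.078], [-0.782, -0.399, -0.098]] R [[0.0, 0.0, -0.0002], [0.0, 0.0, -0.0005], [0.0, 0.0, -0.0007], [0.0, 0.0, -0.001], [0.0, 0.0, -0.0012]]
L [[-0.156, -0.08, -0.02], [-0.313, -0.161, -0.039], [-0.469, -0.241, -0.059], [-0.625, -0.321, -0.078], [-0.781, -0.401, -0.098]] R [[0.0, 0.0, -0.0002], [0.0, 0.0, -0.0005], [0.0, 0.0, -0.0007], [0.0, 0.0, -0.001], [0.0, 0.0, -0.0012]]
--
```

{"op": "apply_moves", "data": {"linear": [[-0.16,-0.08,-0.02],[-0.31,-0.16,-0.04],[-0.47,-0.24,-0.06],[-0.63,-0.32,-0.08],[-0.78,-0.4,-0.1]], "delta_rot": [[0,0,0],[0,0,0],[0,0,0],[0,0,0],[0,0,0]]}}

```text
clock: 0.52
position: [0.2525, 0.5326, 0.2414]
tool_rot: [-3.141, 0.0, 2.834]
force: [0.5, -0.2, -0.5]
grip_width: 0.0854
finger_force: 0.0
```

{"op": "apply_moves", "data": {"linear": [[-0.16,-0.08,-0.02],[-0.31,-0.16,-0.04],[-0.47,-0.24,-0.06],[-0.63,-0.32,-0.08],[-0.78,-0.4,-0.1]], "delta_rot": [[0,0,0],[0,0,0],[0,0,0],[0,0,0],[0,0,0]]}}

```text
clock: 0.93
position: [0.3146, 0.4708, 0.2514]
tool_rot: [-3.141, 0.0, 2.834]
force: [0.2, 0.1, 0.1]
grip_width: 0.0856
finger_force: 0.0
```

{"op": "apply_moves", "data": {"linear": [[-0.16,-0.08,-0.02],[-0.31,-0.16,-0.04],[-0.47,-0.24,-0.06],[-0.63,-0.32,-0.08],[-0.78,-0.4,-0.1]], "delta_rot": [[0,0,0],[0,0,0],[0,0,0],[0,0,0],[0,0,0]]}}

```text
clock: 1.35
position: [0.3767, 0.409, 0.2614]
tool_rot: [-3.141, 0.0, 2.834]
force: [-0.1, 1.3, -0.5]
grip_width: 0.0852
finger_force: 0.0
```

{"op": "apply_moves", "data": {"linear": [[-0.2,-0.1,-0.02],[-0.4,-0.2,-0.04],[-0.6,-0.3,-0.06],[-0.78,-0.4,-0.1],[-0.78,-0.4,-0.1]], "delta_rot": [[0,0,0],[0,0,0],[0,0,0],[0,0,0],[0,0,0]]}}

```text
clock: 1.77
position: [0.4412, 0.3448, 0.272]
tool_rot: [-3.141, 0.002, 2.829]
force: [0.7, -0.4, 0.1]
grip_width: 0.0855
finger_force: 0.0
```

```bash
cat >> h.py <<'E'
def shot(name='wrist',tag=None):
    st=monitor.observe(); C=cam(name,st); p,d=optics.grab_frame(name); P=cloud(C,d); P[d<=0]=np.nan
    if tag: cv2.imwrite(f'pics/{tag}.png',p[...,::-1])
    return C,p,d,P
def rect(P,mask):
    """largest blob in mask -> minAreaRect of world xy"""
    m=cv2.morphologyEx(mask.astype(np.uint8),cv2.MORPH_OPEN,np.ones((3,3)))
    n,l,s,_=cv2.connectedComponentsWithStats(m); k=1+np.argmax(s[1:,4]); Q=P[l==k]
    Q=Q[np.isfinite(Q[:,0])]
    c,sz,an=cv2.minAreaRect(Q[:,:2].astype(np.float32))
    if sz[0]<sz[1]: sz=sz[::-1]; an+=90
    return np.array(c),np.array(sz),(an+90)%180-90,np.median(Q[:,2]),(l==k)
E
python3 - <<'E'
from h import *
C,p,d,P=shot('wrist','w_dock'); np.savez('w_dock.npz',p=p,d=d,P=P)
print(C[2].T@-C[3])
hs=cv2.cvtColor(p,cv2.COLOR_RGB2HSV)
for y in range(60,384,40): print(y,[(x,p[y,x].tolist(),round(float(P[y,x,2]),3)) for x in range(130,400,45)])
plan([(.52,-.04,.24,90)])
E
```

```text
[0.35992987 0.3711703  0.414835  ]
60 [(130, [114, 151, 175], 0.001), (175, [115, 153, 176], 0.001), (220, [114, 152, 175], 0.003), (265, [100, 132, 153], 0.002), (310, [99, 131, 151], 0.001), (355, [98, 131, 151], 0.001)]
100 [(130, [67, 89, 103], 0.003), (175, [116, 154, 177], 0.002), (220, [116, 154, 176], 0.001), (265, [115, 152, 176], 0.002), (310, [99, 131, 152], 0.001), (355, [97, 129, 149], 0.001)]
140 [(130, [66, 88, 102], 0.001), (175, [67, 89, 102], 0.002), (220, [66, 88, 102], 0.001), (265, [104, 138, 159], 0.002), (310, [96, 130, 150], 0.002), (355, [95, 128, 148], 0.001)]
180 [(130, [108, 145, 169], 0.001), (175, [37, 37, 38], 0.015), (220, [51, 68, 79], 0.002), (265, [14, 23, 48], 0.028), (310, [106, 144, 168], 0.001), (355, [104, 142, 165], 0.001)]
220 [(130, [103, 141, 165], 0.002), (175, [14, 14, 15], 0.115), (220, [106, 143, 167], 0.002), (265, [94, 94, 95], 0.028), (310, [104, 142, 166], 0.001), (355, [103, 142, 164], 0.002)]
260 [(130, [103, 141, 164], 0.001), (175, [104, 141, 164], 0.001), (220, [104, 142, 165], 0.001), (265, [103, 142, 164], 0.0), (310, [103, 1
[... 1121 characters left out ...]
1203]]
L [[-0.135, -0.083, 0.013], [-0.269, -0.165, 0.025], [-0.404, -0.248, 0.038], [-0.538, -0.331, 0.051], [-0.673, -0.413, 0.063]] R [[0.0, 0.0, 0.0241], [0.0, 0.0, 0.0481], [0.0, 0.0, 0.0722], [0.0, 0.0, 0.0962], [0.0, 0.0, 0.1203]]
L [[-0.151, -0.047, 0.013], [-0.302, -0.093, 0.025], [-0.453, -0.14, 0.038], [-0.604, -0.186, 0.051], [-0.755, -0.233, 0.063]] R [[0.0, 0.0, 0.0241], [0.0, 0.0, 0.0481], [0.0, 0.0, 0.0722], [0.0, 0.0, 0.0962], [0.0, 0.0, 0.1203]]
L [[-0.158, -0.007, 0.013], [-0.316, -0.015, 0.025], [-0.473, -0.022, 0.038], [-0.631, -0.03, 0.051], [-0.789, -0.037, 0.063]] R [[0.0, 0.0, 0.0241], [0.0, 0.0, 0.0481], [0.0, 0.0, 0.0722], [0.0, 0.0, 0.0962], [0.0, 0.0, 0.1203]]
--
```

View pics/w_dock.png

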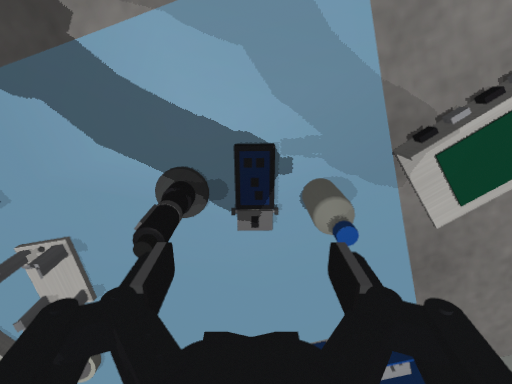

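The wrist view shows the module at columns 235–275, rows 143–208, with the socket block below it (rows 208–230). The driver is left at (180,195) and the bottle right at (330,205). Next I measure the module, then go on to the nest.

```bash
python3 - <<'E'
from h import *
z=np.load('w_dock.npz'); P=z['P']; p=z['p'].astype(int)
m=np.zeros(P.shape[:2],bool); m[135:213,225:285]=1
H=P[...,2]
mm=m&(H>.017)&(H<.035)&(p.max(2)<75)
c,sz,an,zz,l=rect(P,mm); print('module',c,sz,an,zz)
# by ray: mask contour on z=.026
mk=cv2.findContours(l.astype(np.uint8),0,1)[0]; k=max(mk,key=len).reshape(-1,2)
st=monitor.observe(); W=plane(cam('wrist'),k,.026); r=cv2.minAreaRect(W[:,:2].astype(np.float32)); print(r)
s=np.zeros_like(m); s[205:240,230:280]=1
sm=s&(H>.017)&(H<.04)&(p.min(2)>75)
print('socket',rect(P,sm)[:4])
E
```

```text
module [0.47932267 0.33591032] [0.10815769 0.07269902] -16.518814086914062 0.026837340853204925
((0.47619524598121643, 0.33950161933898926), (0.07173290103673935, 0.10646887868642807), 72.26226806640625)
socket (array([0.54680848, 0.33448341]), array([0.03231528, 0.02068647]), -17.288238525390625, np.float64(0.02821349082644296))
```

{"op": "apply_moves", "data": {"linear": [[-0.08,-0.14,0.01],[-0.16,-0.28,0.02],[-0.24,-0.42,0.03],[-0.32,-0.55,0.04],[-0.39,-0.69,0.05]], "delta_rot": [[0,0,0.024],[0,0,0.048],[0,0,0.072],[0,0,0.096],[0,0,0.12]]}}

```text
clock: 2.23
position: [0.4545, 0.2698, 0.2662]
tool_rot: [-3.142, 0.0, 2.578]
force: [-0.2, 0.2, -0.7]
grip_width: 0.0854
finger_force: 0.0
```

{"op": "apply_moves", "data": {"linear": [[-0.11,-0.11,0.01],[-0.22,-0.23,0.02],[-0.33,-0.34,0.03],[-0.44,-0.45,0.04],[-0.55,-0.57,0.05]], "delta_rot": [[0,0,0.024],[0,0,0.048],[0,0,0.072],[0,0,0.096],[0,0,0.12]]}}

```text
clock: 2.65
position: [0.471, 0.1925, 0.2612]
tool_rot: [3.142, 0.0, 2.327]
force: [1.0, -0.0, -0.1]
grip_width: 0.0855
finger_force: 0.0
```

{"op": "apply_moves", "data": {"linear": [[-0.13,-0.08,0.01],[-0.27,-0.16,0.02],[-0.4,-0.25,0.03],[-0.54,-0.33,0.04],[-0.67,-0.41,0.05]], "delta_rot": [[0,0,0.024],[0,0,0.048],[0,0,0.072],[0,0,0.096],[0,0,0.12]]}}

```text
clock: 3.07
position: [0.4876, 0.1155, 0.2562]
tool_rot: [3.142, 0.0, 2.076]
force: [0.3, -0.3, -0.2]
grip_width: 0.0854
finger_force: 0.0
```

{"op": "apply_moves", "data": {"linear": [[-0.15,-0.05,0.01],[-0.3,-0.09,0.02],[-0.45,-0.14,0.03],[-0.6,-0.19,0.04],[-0.75,-0.23,0.05]], "delta_rot": [[0,0,0.024],[0,0,0.048],[0,0,0.072],[0,0,0.096],[0,0,0.12]]}}

```text
clock: 3.48
position: [0.5039, 0.0389, 0.2512]
tool_rot: [-3.142, 0.0, 1.824]
force: [-0.1, -0.2, 0.0]
grip_width: 0.0852
finger_force: 0.0
```

{"op": "apply_moves", "data": {"linear": [[-0.2,-0.01,0.01],[-0.4,-0.02,0.02],[-0.6,-0.03,0.03],[-0.79,-0.04,0.05],[-0.79,-0.04,0.05]], "delta_rot": [[0,0,0.03],[0,0,0.06],[0,0,0.09],[0,0,0.12],[0,0,0.12]]}}

```text
clock: 3.9
position: [0.5204, -0.0412, 0.2461]
tool_rot: [3.142, 0.002, 1.568]
force: [-0.1, -0.9, -0.9]
grip_width: 0.0856
finger_force: 0.0
```

```bash
python3 - <<'E'
from h import *
C,p,d,P=shot('wrist','w_nest'); np.savez('w_nest.npz',p=p,d=d,P=P)
plan([(.6456,-.2441,.15,21)])
E
```

```text
from [ 0.5202 -0.0393  0.2461] [-1.7998e+02  5.0000e-02  9.0100e+01] t 3.95
L [[-0.137, 0.083, 0.064], [-0.273, 0.167, 0.128], [-0.41, 0.25, 0.192], [-0.547, 0.334, 0.257], [-0.683, 0.417, 0.321]] R [[0.0, 0.0001, 0.0384], [0.0, 0.0002, 0.0768], [0.0, 0.0003, 0.1152], [0.0, 0.0003, 0.1536], [0.0, 0.0004, 0.192]]
L [[-0.093, 0.13, 0.064], [-0.186, 0.26, 0.128], [-0.28, 0.391, 0.192], [-0.373, 0.521, 0.256], [-0.466, 0.651, 0.32]] R [[0.0, 0.0, 0.0384], [0.0, 0.0, 0.0768], [0.0, 0.0, 0.1152], [0.0, 0.0, 0.1536], [0.0, 0.0, 0.192]]
L [[-0.035, 0.156, 0.064], [-0.07, 0.313, 0.128], [-0.104, 0.469, 0.192], [-0.139, 0.625, 0.256], [-0.174, 0.781, 0.32]] R [[0.0, 0.0, 0.0384], [0.0, 0.0, 0.0768], [0.0, 0.0, 0.1152], [0.0, 0.0, 0.1536], [0.0, 0.0, 0.192]]
--
```

View pics/w_nest.png

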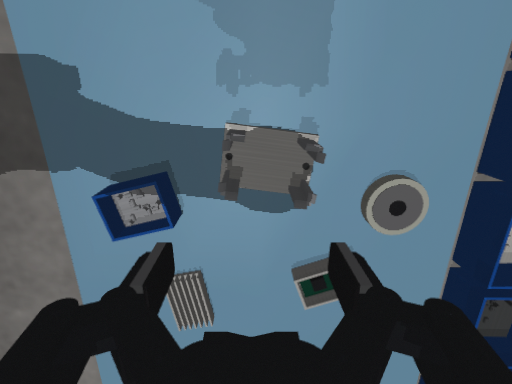

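The wrist view shows the nest plate at columns 220–320, rows 123–208, with a guide at each corner. The cover is at (190,300) and the housing at (315,283). Next I fit the nest from its height bands.

```bash
cat > nest.py <<'E'
from h import *
def nest(P,box,tag=''):
    H=P[...,2]; m=np.zeros(H.shape,bool); m[box[0]:box[1],box[2]:box[3]]=1
    pl=P[m&(H>.006)&(H<.085)]; r=cv2.minAreaRect(pl[:,:2].astype(np.float32)); print(tag,'plate+guides',r,len(pl))
    g=P[m&(H>.066)&(H<.08)]; r=cv2.minAreaRect(g[:,:2].astype(np.float32)); print('guides',r,len(g))
    # guide cluster means
    q=P[m&(H>.03)&(H<.062)]; k=cv2.kmeans(q[:,:2].astype(np.float32),4,None,(3,50,1e-5),5,2)
    print('low clusters',np.round(k[2],4).tolist(),k[2].mean(0))
    k=cv2.kmeans(g[:,:2].astype(np.float32),4,None,(3,50,1e-5),5,2)
    print('top clusters',np.round(k[2],4).tolist(),k[2].mean(0))
    pp=P[m&(H>.008)&(H<.017)]; print('plate only',cv2.minAreaRect(pp[:,:2].astype(np.float32)),np.median(pp[:,2]))
E
python3 - <<'E'
from nest import *
nest(np.load('w_nest.npz')['P'],(110,220,205,340),'wrist')
z=np.load('top.npz'); s=512/796
nest(cloud(cam('top'),z['d']),(int(255*s),int(355*s),int(420*s),int(495*s)),'top')
E
```

```text
wrist plate+guides ((0.5426987409591675, -0.04771667718887329), (0.08990505337715149, 0.12989382445812225), 82.42891693115234) 6416
guides ((0.5427188873291016, -0.047821883112192154), (0.08234187960624695, 0.12199798971414566), 82.47128295898438) 870
low clusters [[0.5856999754905701, -0.08250000327825546], [0.4921000003814697, -0.07000000029802322], [0.4997999966144562, -0.006000000052154064], [0.5929999947547913, -0.022299999371170998]] [ 0.54266113 -0.04519348]
top clusters [[0.5877000093460083, -0.08560000360012054], [0.49709999561309814, -0.009200000204145908], [0.5965999960899353, -0.022600000724196434], [0.4894999861717224, -0.07280000299215317]] [ 0.54271793 -0.04753539]
plate only ((0.5426987409591675, -0.04771667718887329), (0.08990505337715149, 0.12989382445812225), 82.42891693115234) 0.012486882809094197
top plate+guides ((0.557197093963623, -0.046625733375549316), (0.13109883666038513, 0.19129443168640137), 87.26773071289062) 1452
guides ((0.5453689694404602, -0.045787423849105835), (0.08143855631351471, 0.1220681220293045), 82.61408996582031) 154
low clusters [[0.5879999995231628, -0.08009999990463257], [0.4880000054836273, -0.06700000166893005], [0.595300018787384, -0.022199999541044235], [0.4912000000476837, -0.00839999970048666]] [ 0.5406014  -0.04440919]
top clusters [[0.49900001287460327, -0.006099999882280827], [0.5907999873161316, -0.08330000191926956], [0.5990999937057495, -0.020099999383091927], [0.4912000000476837, -0.07100000232458115]] [ 0.545028   -0.04508469]
plate only ((0.5406350493431091, -0.04161312058568001), (0.09552577883005142, 0.14033135771751404), 82.15937042236328) 0.01232997906094445
```

{"op": "apply_moves", "data": {"linear": [[-0.14,0.08,0.06],[-0.27,0.17,0.13],[-0.41,0.25,0.19],[-0.55,0.33,0.26],[-0.68,0.42,0.32]], "delta_rot": [[0,0,0.038],[0,0,0.077],[0,0,0.115],[0,0,0.154],[0,0,0.192]]}}

```text
clock: 4.37
position: [0.5629, -0.105, 0.2138]
tool_rot: [-3.141, -0.0, 1.172]
force: [-0.3, 0.4, -0.2]
grip_width: 0.0853
finger_force: 0.0
```

{"op": "apply_moves", "data": {"linear": [[-0.09,0.13,0.06],[-0.19,0.26,0.13],[-0.28,0.39,0.19],[-0.37,0.52,0.26],[-0.47,0.65,0.32]], "delta_rot": [[0,0,0.038],[0,0,0.077],[0,0,0.115],[0,0,0.154],[0,0,0.192]]}}

```text
clock: 4.78
position: [0.6051, -0.1729, 0.1817]
tool_rot: [-3.141, -0.0, 0.771]
force: [0.1, -0.4, -0.2]
grip_width: 0.0852
finger_force: 0.0
```

{"op": "apply_moves", "data": {"linear": [[-0.04,0.2,0.08],[-0.08,0.4,0.16],[-0.13,0.6,0.24],[-0.17,0.78,0.32],[-0.17,0.78,0.32]], "delta_rot": [[0,0,0.048],[0,0,0.096],[0,0,0.144],[0,0,0.192],[0,0,0.192]]}}

```text
clock: 5.2
position: [0.6471, -0.243, 0.1482]
tool_rot: [3.141, 0.002, 0.364]
force: [0.0, -0.5, -0.3]
grip_width: 0.0858
finger_force: 0.0
```

```bash
python3 - <<'E'
from h import *
C,p,d,P=shot('wrist','w_house'); np.savez('w_house.npz',p=p,d=d,P=P)
H=P[...,2]; D2=np.hypot(P[...,0]-.6456,P[...,1]+.2441)
m=(H>.022)&(H<.042)&(D2<.075); c,sz,an,zz,l=rect(P,m); print('housing rim',c,sz,an,zz,m.sum())
m=(H>.008)&(H<.042)&(D2<.075); print('all',rect(P,m)[:4])
print(monitor.observe()['position'],np.degrees(monitor.observe()['tool_rot']))
E
```

```text
housing rim [ 0.6485579  -0.24493586] [0.08946283 0.06003032] 20.24005126953125 0.03227264673851502 2041
all (array([ 0.64353228, -0.24674168]), array([0.10015817, 0.06009477]), 20.2238826751709, np.float64(0.01637590218245052))
[ 0.64662457 -0.24159198  0.14881194] [-1.79982490e+02  1.14133815e-01  2.11852488e+01]
```

View pics/w_house.png

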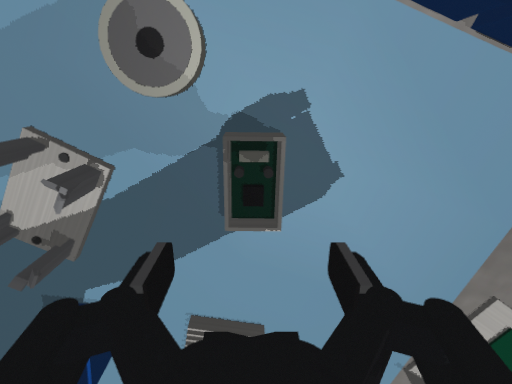

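The nest fit matches the given sizes (89.9 × 129.9 mm): (0.5427, −0.0477), yaw −7.6°. The housing is at columns 223–285, rows 133–231, and its fit of 100.2 × 60.1 mm also matches. Next I descend on it.

```bash
python3 -c "
from h import *
plan([(.6435,-.2467,.06,20.2),(.6435,-.2467,.002,20.2)])"
```

```text
from [ 0.6466 -0.2416  0.1488] [-1.7998e+02  1.1000e-01  2.1190e+01] t 5.25
L [[-0.009, 0.007, 0.178], [-0.018, 0.015, 0.355], [-0.027, 0.022, 0.533], [-0.037, 0.029, 0.711], [-0.046, 0.037, 0.888]] R [[0.0, 0.0002, 0.0016], [-0.0001, 0.0004, 0.0033], [-0.0001, 0.0006, 0.0049], [-0.0001, 0.0008, 0.0066], [-0.0001, 0.001, 0.0082]]
--
L [[0.0, 0.0, 0.116], [0.0, 0.0, 0.232], [0.0, 0.0, 0.348], [0.0, 0.0, 0.464], [0.0, 0.0, 0.58]] R [[0.0, 0.0, 0.0], [0.0, 0.0, 0.0], [0.0, 0.0, 0.0], [0.0, 0.0, 0.0], [0.0, 0.0, 0.0]]
--
```

{"op": "apply_moves", "data": {"linear": [[-0.01,0.01,0.18],[-0.02,0.015,0.36],[-0.03,0.02,0.53],[-0.037,0.03,0.71],[-0.046,0.037,0.89]], "delta_rot": [[0,0,0.002],[0,0,0.003],[0,0,0.005],[0,0,0.007],[0,0,0.008]]}}

```text
clock: 5.67
position: [0.6441, -0.2445, 0.0609]
tool_rot: [-3.141, -0.001, 0.358]
force: [0.2, -0.1, -0.2]
grip_width: 0.0858
finger_force: 0.0
```

{"op": "apply_moves", "data": {"linear": [[0,0,0.1],[0,0,0.2],[0,0,0.3],[0,0,0.3],[0,0,0.3]], "delta_rot": [[0,0,0],[0,0,0],[0,0,0],[0,0,0],[0,0,0]]}}

```text
clock: 6.08
position: [0.644, -0.2456, 0.0314]
tool_rot: [-3.141, 0.0, 0.355]
force: [0.1, -0.6, 0.4]
grip_width: 0.0856
finger_force: 0.0
```

```bash
python3 - <<'E'
from h import *
C,p,d,P=shot('wrist')
H=P[...,2]; D2=np.hypot(P[...,0]-.6435,P[...,1]+.2467)
m=(H>.008)&(H<.040)&(D2<.065); print('all',rect(P,m)[:4])
plan([(.6435,-.2467,.002,20.2)])
E
```

```text
all (array([ 0.64346135, -0.24672733]), array([0.10103022, 0.06031341]), 20.268564224243164, np.float64(0.02042686766681688))
from [ 0.6443 -0.2458  0.0319] [ 1.7997e+02 -3.0000e-02  2.0360e+01] t 6.13
L [[-0.002, 0.001, 0.06], [-0.004, 0.002, 0.12], [-0.006, 0.003, 0.18], [-0.008, 0.004, 0.239], [-0.01, 0.005, 0.299]] R [[0.0, 0.0, 0.0003], [0.0001, -0.0001, 0.0005], [0.0001, -0.0001, 0.0008], [0.0002, -0.0002, 0.001], [0.0002, -0.0002, 0.0013]]
--
```

{"op": "apply_moves", "data": {"linear": [[0,0,0.07],[-0.01,0,0.14],[-0.01,0,0.21],[-0.01,0.005,0.3],[-0.01,0.005,0.3]], "delta_rot": [[0,0,0],[0,0,0],[0,0,0.001],[0,0,0.001],[0,0,0.001]]}}

```text
clock: 6.55
position: [0.6423, -0.2462, -0.0008]
tool_rot: [-3.14, 0.002, 0.353]
force: [0.5, 0.1, -1.3]
grip_width: 0.0854
finger_force: 0.0
```

{"op": "apply_moves", "data": {"linear": [[0,0,0],[0,0,0],[0,0,0],[0,0,0],[0,0,0]], "delta_rot": [[0,0,0],[0,0,0],[0,0,0],[0,0,0],[0,0,0]], "gripper": -1, "force": 50}}

```text
clock: 6.97
position: [0.6434, -0.2467, 0.0018]
tool_rot: [3.141, -0.0, 0.353]
force: [-0.9, 0.6, 3.6]
grip_width: 0.0591
finger_force: 54.9
```

{"op": "apply_moves", "data": {"linear": [[0,0,0],[0,0,0],[0,0,0],[0,0,0],[0,0,0]], "delta_rot": [[0,0,0],[0,0,0],[0,0,0],[0,0,0],[0,0,0]]}}

```text
clock: 7.38
position: [0.6433, -0.2467, 0.0017]
tool_rot: [3.141, -0.0, 0.353]
force: [-1.2, -0.3, 6.2]
grip_width: 0.0592
finger_force: 55.2
```

```bash
python3 - <<'E'
from h import *
C,p,d,P=shot('wrist','w_grip')
plan([(.642,-.247,.13,20.2),(.5427,-.0477,.15,-7.57)])
E
```

```text
from [ 0.6434 -0.2467  0.0018] [ 1.7998e+02 -3.0000e-02  2.0220e+01] t 7.43
L [[-0.001, 0.0, -0.128], [-0.003, 0.0, -0.256], [-0.004, -0.001, -0.385], [-0.005, -0.001, -0.513], [-0.007, -0.001, -0.641]] R [[0.0, 0.0, 0.0], [0.0001, -0.0001, 0.0], [0.0001, -0.0001, 0.0], [0.0002, -0.0002, 0.0001], [0.0002, -0.0002, 0.0001]]
L [[-0.001, 0.0, -0.128], [-0.003, 0.0, -0.256], [-0.004, -0.001, -0.385], [-0.006, -0.001, -0.513], [-0.007, -0.001, -0.641]] R [[0.0, 0.0, 0.0], [0.0, 0.0, 0.0], [0.0, 0.0, 0.0], [0.0, 0.0, 0.0001], [0.0, 0.0, 0.0001]]
--
L [[-0.016, -0.148, -0.013], [-0.032, -0.295, -0.027], [-0.049, -0.443, -0.04], [-0.065, -0.59, -0.053], [-0.081, -0.738, -0.067]] R [[0.0, 0.0, 0.0154], [0.0, 0.0, 0.0309], [0.0, 0.0, 0.0463], [0.0, 0.0, 0.0617], [0.0, 0.0, 0.0771]]
L [[-0.04, -0.143, -0.013], [-0.08, -0.286, -0.027], [-0.119, -0.429, -0.04], [-0.159, -0.572, -0.053], [-0.199, -0.715, -0.067]] R [[0.0, 0.0, 0.0154], [0.0, 0.0, 0.0309], [0.0, 0.0, 0.0463], [0.0, 0.0, 0.0617], [0.0, 0.0, 0.0771]]
L [[-0.062, -0.135, -0.013], [-0.125, -0.27, -0.027], [-0.187, -0.404, -0.04], [-0.249, -0.539, -0.053], [-0.311, -0.674, -0.067]] R [[0.0, 0.0, 0.0154], [0.0, 0.0, 0.0309], [0.0, 0.0, 0.0463], [0.0, 0.0, 0.0617], [0.0, 0.0, 0.0771]]
--
```

View pics/w_grip.png

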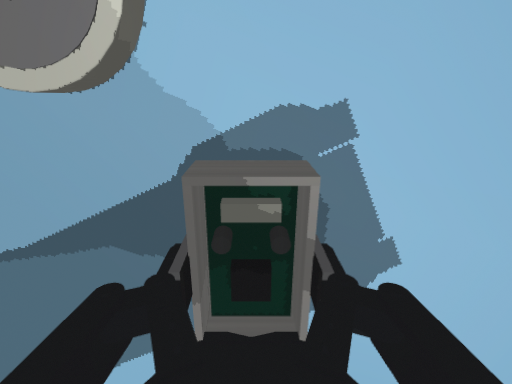

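The housing is held squarely between the pads (columns 183–320). Next I lift it and carry it to the nest.

{"op": "apply_moves", "data": {"linear": [[0,0,-0.13],[0,0,-0.26],[0,0,-0.38],[0,0,-0.51],[-0.01,0,-0.64]], "delta_rot": [[0,0,0],[0,0,0],[0,0,0],[0,0,0],[0,0,0]]}}

```text
clock: 7.85
position: [0.6425, -0.2468, 0.0671]
tool_rot: [3.141, -0.001, 0.353]
force: [1.1, -0.0, -2.3]
grip_width: 0.0595
finger_force: 55.0
```

{"op": "apply_moves", "data": {"linear": [[0,0,-0.13],[0,0,-0.26],[0,0,-0.38],[0,0,-0.51],[-0.01,0,-0.64]], "delta_rot": [[0,0,0],[0,0,0],[0,0,0],[0,0,0],[0,0,0]]}}

```text
clock: 8.27
position: [0.6413, -0.2471, 0.1306]
tool_rot: [-3.142, 0.0, 0.353]
force: [-0.2, 0.5, -3.3]
grip_width: 0.0593
finger_force: 55.0
```

{"op": "apply_moves", "data": {"linear": [[-0.02,-0.15,-0.01],[-0.03,-0.3,-0.03],[-0.05,-0.44,-0.04],[-0.065,-0.59,-0.05],[-0.08,-0.74,-0.07]], "delta_rot": [[0,0,0.015],[0,0,0.031],[0,0,0.046],[0,0,0.062],[0,0,0.077]]}}

```text
clock: 8.68
position: [0.6077, -0.18, 0.1369]
tool_rot: [-3.141, 0.0, 0.19]
force: [0.7, 0.2, -2.9]
grip_width: 0.0593
finger_force: 55.1
```

{"op": "apply_moves", "data": {"linear": [[-0.04,-0.14,-0.01],[-0.08,-0.29,-0.03],[-0.12,-0.43,-0.04],[-0.16,-0.57,-0.05],[-0.2,-0.715,-0.07]], "delta_rot": [[0,0,0.015],[0,0,0.031],[0,0,0.046],[0,0,0.062],[0,0,0.077]]}}

```text
clock: 9.1
position: [0.5745, -0.1136, 0.1439]
tool_rot: [-3.141, -0.0, 0.029]
force: [-0.3, 0.6, -2.4]
grip_width: 0.0591
finger_force: 55.1
```

{"op": "apply_moves", "data": {"linear": [[-0.08,-0.17,-0.01],[-0.16,-0.34,-0.03],[-0.24,-0.51,-0.05],[-0.31,-0.674,-0.07],[-0.31,-0.674,-0.07]], "delta_rot": [[0,0,0.019],[0,0,0.038],[0,0,0.058],[0,0,0.077],[0,0,0.077]]}}

```text
clock: 9.52
position: [0.541, -0.0445, 0.1508]
tool_rot: [-3.14, 0.001, -0.131]
force: [1.2, 1.5, -3.3]
grip_width: 0.0594
finger_force: 55.1
```

{"op": "apply_moves", "data": {"linear": [[0,0,0],[0,0,0],[0,0,0],[0,0,0],[0,0,0]], "delta_rot": [[0,0,0],[0,0,0],[0,0,0],[0,0,0],[0,0,0]]}}

```text
clock: 9.93
position: [0.542, -0.0484, 0.1503]
tool_rot: [3.141, -0.0, -0.132]
force: [-0.3, -0.2, -2.4]
grip_width: 0.0592
finger_force: 55.1
```

```bash
python3 - <<'E'
from h import *
C,p,d,P=shot('wrist','w_over'); np.savez('w_over.npz',p=p,d=d,P=P)
H=P[...,2]; s=monitor.observe(); t=s['position']; print(t,np.degrees(s['tool_rot']),s['force'])
D2=np.hypot(P[...,0]-t[0],P[...,1]-t[1]); yy=np.mgrid[:384,:512][0]
m=(H>t[2]+.012)&(H<t[2]+.05)&(D2<.065)&(p.astype(int).max(2)>60); print('held',rect(P,m)[:4],np.nanpercentile(H[m],[2,50,98]))
m=(H>.006)&(H<.085)&(np.hypot(P[...,0]-.5427,P[...,1]+.0477)<.1); Q=P[m]; print(cv2.minAreaRect(Q[:,:2].astype(np.float32)),len(Q))
E
```

```text
[ 0.54195671 -0.04831894  0.15030564] [ 1.79991497e+02  1.09770652e-03 -7.53985206e+00] [-0.14221137  0.1216791  -2.90120435]
held (array([ 0.54375064, -0.04867106]), array([0.09819829, 0.07238204]), -7.26263427734375, np.float64(0.17917069711148081)) [0.16303831 0.17602412 0.18916364]
((0.5837044715881348, -0.053081341087818146), (0.08993659913539886, 0.048359110951423645), 82.4874496459961) 4527
```

View pics/w_over.png

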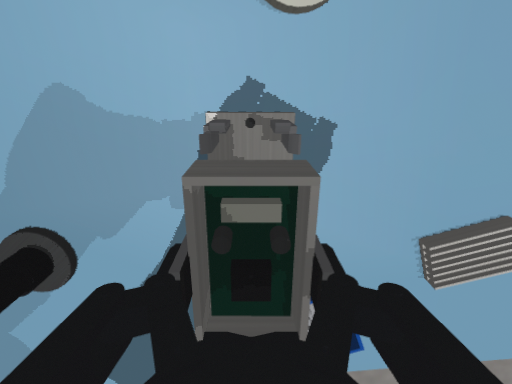

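The housing is held square, and the far end of the nest shows at rows 112–160. That end puts the nest centre at (0.5432, −0.0478), consistent with before. Next I lower in steps.

{"op": "apply_moves", "data": {"linear": [[0.01,-0.007,0.12],[0.01,-0.007,0.24],[0.01,-0.007,0.36],[0.01,-0.007,0.48],[0.01,-0.007,0.6]], "delta_rot": [[0,0,0],[0,0,0],[0,0,0],[0,0,0],[0,0,0]]}}

```text
clock: 10.4
position: [0.5426, -0.0473, 0.0886]
tool_rot: [3.141, 0.001, -0.131]
force: [-0.1, 1.0, -3.8]
grip_width: 0.0587
finger_force: 55.2
```

{"op": "apply_moves", "data": {"linear": [[0,0,0.06],[0,0,0.12],[0,0,0.18],[0,0,0.24],[0,0,0.24]], "delta_rot": [[0,0,0],[0,0,0],[0,0,0],[0,0,0],[0,0,0]]}}

```text
clock: 10.82
position: [0.5427, -0.0471, 0.0654]
tool_rot: [3.142, 0.001, -0.131]
force: [-1.7, -0.7, -2.0]
grip_width: 0.0592
finger_force: 55.0
```

{"op": "apply_moves", "data": {"linear": [[0,0,0.07],[0,0,0.14],[0,0,0.21],[0,0,0.28],[0,0,0.28]], "delta_rot": [[0,0,0],[0,0,0],[0,0,0],[0,0,0],[0,0,0]]}}

```text
clock: 11.23
position: [0.5424, -0.0471, 0.0369]
tool_rot: [3.141, 0.002, -0.131]
force: [0.4, -0.5, -2.6]
grip_width: 0.0591
finger_force: 55.0
```

{"op": "apply_moves", "data": {"linear": [[0,0,0.06],[0,0,0.12],[0,0,0.18],[0,0,0.21],[0,0,0.21]], "delta_rot": [[0,0,0],[0,0,0],[0,0,0],[0,0,0],[0,0,0]]}}

```text
clock: 11.65
position: [0.5426, -0.0472, 0.0166]
tool_rot: [3.141, 0.001, -0.131]
force: [-0.2, -0.2, -3.5]
grip_width: 0.0596
finger_force: 55.1
```

{"op": "apply_moves", "data": {"linear": [[0,0,0.01],[0,0,0.02],[0,0,0.027],[0,0,0.027],[0,0,0.027]], "delta_rot": [[0,0,0],[0,0,0],[0,0,0],[0,0,0],[0,0,0]]}}

```text
clock: 12.07
position: [0.5431, -0.0472, 0.0147]
tool_rot: [-3.142, -0.0, -0.131]
force: [0.3, 0.4, -2.6]
grip_width: 0.0594
finger_force: 55.1
```

{"op": "apply_moves", "data": {"linear": [[0,0,0],[0,0,0],[0,0,0],[0,0,0],[0,0,0]], "delta_rot": [[0,0,0],[0,0,0],[0,0,0],[0,0,0],[0,0,0]], "gripper": 1}}

```text
clock: 12.48
position: [0.5431, -0.0472, 0.0147]
tool_rot: [-3.142, -0.0, -0.131]
force: [-0.2, 0.8, 0.9]
grip_width: 0.0853
finger_force: 0.0
```

{"op": "apply_moves", "data": {"linear": [[0,0,-0.12],[0,0,-0.26],[0,0,-0.5],[0,0,-0.75],[0,0,-0.99]], "delta_rot": [[0,0,0],[0,0,0],[0,0,0],[0,0,0],[0,0,0]]}}

```text
clock: 12.9
position: [0.5427, -0.0475, 0.1155]
tool_rot: [3.141, 0.0, -0.132]
force: [0.5, 0.2, 0.1]
grip_width: 0.0854
finger_force: 0.0
```

```bash
python3 - <<'E'
from h import *
C,p,d,P=shot('wrist','w_h2'); np.savez('w_h2.npz',p=p,d=d,P=P)
H=P[...,2]; D2=np.hypot(P[...,0]-.543,P[...,1]+.0477)
m=(H>.037)&(H<.048)&(D2<.07)
c,sz,an,zz,_=rect(P,m); print(c,sz,an,zz)
plan([(.54,-.02,.24,20),(.44,.34,.2,163)])
E
```

```text
[ 0.54033762 -0.04599287] [0.10714345 0.06415705] -6.0954742431640625 0.04419531768896632
from [ 0.5444 -0.0479  0.1194] [-179.96   -0.24   -7.56] t 12.95
L [[-0.008, -0.027, -0.121], [-0.015, -0.054, -0.241], [-0.023, -0.082, -0.362], [-0.03, -0.109, -0.483], [-0.038, -0.136, -0.603]] R [[0.0, -0.0004, -0.023], [0.0, -0.0008, -0.0459], [0.0, -0.0012, -0.0689], [0.0, -0.0016, -0.0919], [0.0, -0.002, -0.1148]]
L [[-0.001, -0.028, -0.121], [-0.003, -0.056, -0.241], [-0.004, -0.085, -0.362], [-0.005, -0.113, -0.483], [-0.007, -0.141, -0.603]] R [[0.0, 0.0, -0.023], [0.0, 0.0, -0.0459], [0.0, 0.0, -0.0689], [0.0, 0.0, -0.0919], [0.0, 0.0, -0.1148]]
--
L [[0.012, -0.149, 0.016], [0.023, -0.298, 0.032], [0.035, -0.447, 0.048], [0.047, -0.596, 0.064], [0.058, -0.745, 0.08]] R [[0.0, 0.0, -0.0477], [0.0, 0.0, -0.0953], [0.0, 0.0, -0.143], [0.0, 0.0, -0.1907], [0.0, 0.0, -0.2383]]
L [[0.082, -0.125, 0.016], [0.163, -0.25, 0.032], [0.245, -0.376, 0.048], [0.326, -0.501, 0.064], [0.408, -0.626, 0.08]] R [[0.0, 0.0, -0.0477], [0.0, 0.0, -0.0953], [0.0, 0.0, -0.143], [0.0, 0.0, -0.1907], [0.0, 0.0, -0.2383]]
L [[0.132, -0.071, 0.016], [0.263, -0.142, 0.032], [0.395, -0.213, 0.048], [0.526, -0.284, 0.064], [0.658, -0.355, 0.08]] R [[0.0, 0.0, -0.0477], [0.0, 0.0, -0.0953], [0.0, 0.0, -0.143], [0.0, 0.0, -0.1907], [0.0, 0.0, -0.2383]]
L [[0.149, 0.001, 0.016], [0.299, 0.001, 0.032], [0.448, 0.002, 0.048], [0.598, 0.003, 0.064], [0.747, 0.004, 0.08]] R [[0.0, 0.0, -0.0477], [0.0, 0.0, -0.0953], [0.0, 0.0, -0.143], [0.0, 0.0, -0.1907], [0.0, 0.0, -0.2383]]
L [[0.131, 0.072, 0.016], [0.262, 0.144, 0.032], [0.393, 0.217, 0.048], [0.523, 0.289, 0.064], [0.654, 0.361, 0.08]] R [[0.0, 0.0, -0.0477], [0.0, 0.0, -0.0953], [0.0, 0.0, -0.143], [0.0, 0.0, -0.1907], [0.0, 0.0, -0.2383]]
--
```

View pics/w_h2.png

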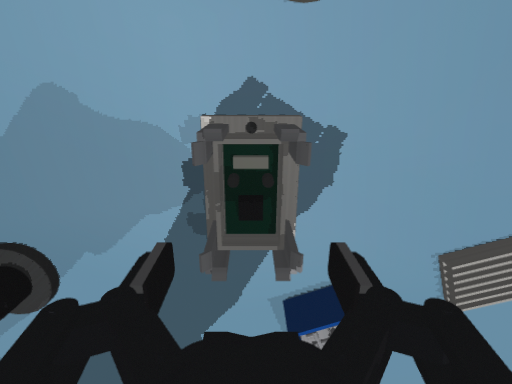

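The housing is seated, rim at z ≈ 0.044 and square between the guides (columns 205–300, rows 115–275). Next I go over to the dock.

{"op": "apply_moves", "data": {"linear": [[-0.01,-0.03,-0.12],[-0.02,-0.05,-0.24],[-0.02,-0.08,-0.36],[-0.03,-0.11,-0.48],[-0.04,-0.14,-0.6]], "delta_rot": [[0,0,-0.023],[0,0,-0.046],[0,0,-0.069],[0,0,-0.092],[0,0,-0.115]]}}

```text
clock: 13.37
position: [0.5407, -0.0329, 0.175]
tool_rot: [3.141, -0.0, 0.112]
force: [-0.7, -0.5, -0.2]
grip_width: 0.0852
finger_force: 0.0
```

{"op": "apply_moves", "data": {"linear": [[0,-0.03,-0.12],[0,-0.06,-0.24],[0,-0.08,-0.36],[0,-0.11,-0.48],[-0.01,-0.14,-0.6]], "delta_rot": [[0,0,-0.023],[0,0,-0.046],[0,0,-0.069],[0,0,-0.092],[0,0,-0.115]]}}

```text
clock: 13.78
position: [0.5381, -0.0192, 0.2349]
tool_rot: [3.141, -0.0, 0.352]
force: [0.4, 0.5, 0.0]
grip_width: 0.0852
finger_force: 0.0
```

{"op": "apply_moves", "data": {"linear": [[0.01,-0.15,0],[0.02,-0.3,0],[0.03,-0.45,0],[0.05,-0.6,0],[0.06,-0.745,0]], "delta_rot": [[0,0,-0.048],[0,0,-0.095],[0,0,-0.143],[0,0,-0.191],[0,0,-0.238]]}}

```text
clock: 14.2
position: [0.518, 0.0535, 0.2344]
tool_rot: [3.141, -0.0, 0.854]
force: [-0.4, 0.6, -0.2]
grip_width: 0.0856
finger_force: 0.0
```

{"op": "apply_moves", "data": {"linear": [[0.08,-0.13,0],[0.16,-0.25,0],[0.24,-0.38,0],[0.33,-0.5,0],[0.41,-0.63,0]], "delta_rot": [[0,0,-0.048],[0,0,-0.095],[0,0,-0.143],[0,0,-0.191],[0,0,-0.238]]}}

```text
clock: 14.62
position: [0.4979, 0.1257, 0.2344]
tool_rot: [3.141, 0.0, 1.352]
force: [0.2, -0.2, -0.5]
grip_width: 0.0852
finger_force: 0.0
```

{"op": "apply_moves", "data": {"linear": [[0.13,-0.07,0],[0.26,-0.14,0],[0.4,-0.21,0],[0.53,-0.28,0],[0.66,-0.355,0]], "delta_rot": [[0,0,-0.048],[0,0,-0.095],[0,0,-0.143],[0,0,-0.191],[0,0,-0.238]]}}

```text
clock: 15.03
position: [0.4779, 0.1978, 0.2344]
tool_rot: [3.141, 0.0, 1.85]
force: [-0.6, 0.1, -0.3]
grip_width: 0.0856
finger_force: 0.0
```

{"op": "apply_moves", "data": {"linear": [[0.15,0,0],[0.3,0,0],[0.45,0,0],[0.6,0,0],[0.75,0,0]], "delta_rot": [[0,0,-0.048],[0,0,-0.095],[0,0,-0.143],[0,0,-0.191],[0,0,-0.238]]}}

```text
clock: 15.45
position: [0.4576, 0.2699, 0.2344]
tool_rot: [3.141, 0.001, 2.349]
force: [-0.5, 0.1, 0.7]
grip_width: 0.0855
finger_force: 0.0
```

{"op": "apply_moves", "data": {"linear": [[0.13,0.07,0],[0.26,0.14,0],[0.39,0.22,0],[0.52,0.29,0],[0.65,0.36,0]], "delta_rot": [[0,0,-0.048],[0,0,-0.095],[0,0,-0.143],[0,0,-0.191],[0,0,-0.238]]}}

```text
clock: 15.87
position: [0.438, 0.3416, 0.2343]
tool_rot: [-3.141, 0.001, 2.847]
force: [0.1, -0.1, 1.1]
grip_width: 0.0855
finger_force: 0.0
```

```bash
python3 - <<'E'
from h import *
plan([(.475,.337,.17,163)])
E
```

```text
from [0.438  0.3416 0.2343] [-1.7998e+02  6.0000e-02  1.6314e+02] t 15.87
L [[-0.073, 0.013, 0.129], [-0.147, 0.025, 0.258], [-0.22, 0.038, 0.386], [-0.293, 0.051, 0.515], [-0.366, 0.064, 0.644]] R [[0.0, 0.0001, 0.0002], [-0.0001, 0.0002, 0.0005], [-0.0001, 0.0003, 0.0007], [-0.0001, 0.0004, 0.0009], [-0.0002, 0.0005, 0.0012]]
--
```

{"op": "apply_moves", "data": {"linear": [[-0.07,0.01,0.13],[-0.15,0.02,0.26],[-0.22,0.04,0.39],[-0.29,0.05,0.52],[-0.366,0.064,0.64]], "delta_rot": [[0,0,0],[0,0,0],[0,0,0],[0,0,0],[0,0,0]]}}

```text
clock: 16.28
position: [0.4757, 0.3357, 0.168]
tool_rot: [-3.14, -0.0, 2.841]
force: [-0.2, 0.9, -0.3]
grip_width: 0.0852
finger_force: 0.0
```

{"op": "apply_moves", "data": {"linear": [[0,0,0],[0,0,0],[0,0,0],[0,0,0],[0,0,0]], "delta_rot": [[0,0,0],[0,0,0],[0,0,0],[0,0,0],[0,0,0]]}}

```text
clock: 16.7
position: [0.4749, 0.3372, 0.1703]
tool_rot: [3.141, 0.0, 2.843]
force: [0.8, 0.1, 0.0]
grip_width: 0.0854
finger_force: 0.0
```

```bash
python3 - <<'E'
from h import *
C,p,d,P=shot('wrist','w_mod'); np.savez('w_mod.npz',p=p,d=d,P=P)
H=P[...,2]; D2=np.hypot(P[...,0]-.477,P[...,1]-.338); q=p.astype(int)
m=(H>.022)&(H<.03)&(D2<.065)&(q.max(2)<75); r=rect(P,m); print('module',r[:4],r[4].sum())
m=(H>.021)&(H<.034)&(np.hypot(P[...,0]-.54,P[...,1]-.32)<.05)&(q.min(2)>70); r=rect(P,m); print('socket',r[:4],r[4].sum())
m=(H>.004)&(H<.02)&(np.hypot(P[...,0]-.475,P[...,1]-.225)<.06)&(q.max(2)<90); r=rect(P,m); print('driverfoot',r[:4])
E
```

```text
module (array([0.48354888, 0.33601975]), array([0.11523539, 0.05997729]), -17.172515869140625, np.float64(0.02702374691822446)) 5061
socket (array([0.55100542, 0.33284646]), array([0.02629684, 0.02056585]), -14.803153991699219, np.float64(0.02826866125875015)) 216
driverfoot (array([0.46675918, 0.22489448]), array([0.08179046, 0.0742671 ]), 26.433996200561523, np.float64(0.014445862970562695))
```

View pics/w_mod.png

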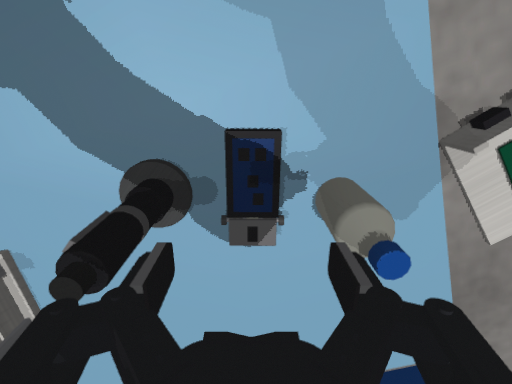

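The module is seen square at columns 226–280, rows 129–217, with the socket and knobs below it. Its width fits 60.0 mm and its yaw −17.2°. Taken from its near end, its centre is (0.4763, 0.3382).

```bash
python3 - <<'E'
from h import *
plan([(.4763,.3382,.075,162.8),(.4763,.3382,.035,162.8)])
E
```

```text
from [0.4749 0.3371 0.1702] [1.7995e+02 2.0000e-02 1.6292e+02] t 16.75
L [[-0.002, 0.003, 0.19], [-0.004, 0.006, 0.381], [-0.006, 0.008, 0.571], [-0.008, 0.011, 0.762], [-0.01, 0.014, 0.952]] R [[0.0001, 0.0, 0.0002], [0.0002, 0.0001, 0.0004], [0.0002, 0.0001, 0.0006], [0.0003, 0.0001, 0.0008], [0.0004, 0.0002, 0.001]]
--
L [[0.0, 0.0, 0.08], [0.0, 0.0, 0.16], [0.0, 0.0, 0.24], [0.0, 0.0, 0.32], [0.0, 0.0, 0.4]] R [[0.0, 0.0, 0.0], [0.0, 0.0, 0.0], [0.0, 0.0, 0.0], [0.0, 0.0, 0.0], [0.0, 0.0, 0.0]]
--
```

{"op": "apply_moves", "data": {"linear": [[0,0,0.19],[0,0.01,0.38],[-0.01,0.01,0.57],[-0.01,0.01,0.76],[-0.01,0.014,0.95]], "delta_rot": [[0,0,0],[0,0,0],[0,0,0.001],[0,0,0.001],[0,0,0.001]]}}

```text
clock: 17.17
position: [0.4763, 0.3381, 0.0742]
tool_rot: [3.141, 0.0, 2.841]
force: [0.3, 0.0, -0.5]
grip_width: 0.0856
finger_force: 0.0
```

{"op": "apply_moves", "data": {"linear": [[0,0,0.1],[0,0,0.2],[0,0,0.3],[0,0,0.4],[0,0,0.4]], "delta_rot": [[0,0,0],[0,0,0],[0,0,0],[0,0,0],[0,0,0]]}}

```text
clock: 17.58
position: [0.4757, 0.3375, 0.0332]
tool_rot: [-3.14, -0.001, 2.841]
force: [-0.1, -0.8, -0.3]
grip_width: 0.0856
finger_force: 0.0
```

```bash
python3 - <<'E'
from h import *
C,p,d,P=shot('wrist')
H=P[...,2]; D2=np.hypot(P[...,0]-.477,P[...,1]-.338); q=p.astype(int)
m=(H>.021)&(H<.031)&(D2<.062)&(q.max(2)<80); r=rect(P,m); print('module',r[:4],r[4].sum())
c,sz,an=r[:3]; u=np.array([np.cos(np.radians(an)),np.sin(np.radians(an))]); print('centre',c-u*(sz[0]/2-.05))
plan([(.4763,.3382,.002,162.8)])
E
```

```text
module (array([0.48238805, 0.33673128]), array([0.1128563 , 0.05995144]), -17.213279724121094, np.float64(0.02697864668647388)) 14972
centre [0.47624782 0.33863356]
from [0.476  0.3377 0.034 ] [-1.7995e+02 -3.0000e-02  1.6278e+02] t 17.63
L [[0.0, 0.001, 0.064], [-0.001, 0.003, 0.128], [-0.001, 0.004, 0.192], [-0.001, 0.005, 0.256], [-0.001, 0.006, 0.32]] R [[-0.0001, -0.0001, 0.0], [-0.0002, -0.0001, -0.0001], [-0.0003, -0.0002, -0.0001], [-0.0003, -0.0002, -0.0001], [-0.0004, -0.0003, -0.0002]]
--
```

{"op": "apply_moves", "data": {"linear": [[0,0.003,0.08],[0,0.003,0.16],[0,0.003,0.24],[0,0.003,0.32],[0,0.003,0.32]], "delta_rot": [[0,0,0],[0,0,0],[0,0,0],[0,0,0],[0,0,0]]}}

```text
clock: 18.05
position: [0.4756, 0.3376, 0.0008]
tool_rot: [-3.14, -0.001, 2.841]
force: [-0.5, -0.3, 0.4]
grip_width: 0.0855
finger_force: 0.0
```

{"op": "apply_moves", "data": {"linear": [[0,0,0],[0,0,0],[0,0,0],[0,0,0],[0,0,0]], "delta_rot": [[0,0,0],[0,0,0],[0,0,0],[0,0,0],[0,0,0]], "gripper": -1, "force": 80}}

```text
clock: 18.47
position: [0.4766, 0.3383, 0.0033]
tool_rot: [3.141, 0.0, 2.841]
force: [-1.7, -0.6, 6.0]
grip_width: 0.0584
finger_force: 86.5
```

{"op": "apply_moves", "data": {"linear": [[0,0,0],[0,0,0],[0,0,0],[0,0,0],[0,0,0]], "delta_rot": [[0,0,0],[0,0,0],[0,0,0],[0,0,0],[0,0,0]]}}

```text
clock: 18.88
position: [0.4766, 0.3383, 0.0033]
tool_rot: [3.141, 0.0, 2.841]
force: [-1.9, -0.7, 6.1]
grip_width: 0.0582
finger_force: 86.5
```

{"op": "apply_moves", "data": {"linear": [[0.04,0,0],[0.08,0,0],[0.12,0,0],[0.16,0,0],[0.2,0,0]], "delta_rot": [[0,0,0],[0,0,0],[0,0,0],[0,0,0],[0,0,0]]}}

```text
clock: 19.3
position: [0.4581, 0.3443, 0.0033]
tool_rot: [3.14, 0.002, 2.84]
force: [4.8, -0.6, 6.3]
grip_width: 0.0586
finger_force: 86.4
```

{"op": "apply_moves", "data": {"linear": [[0.06,0,0],[0.12,0,0],[0.18,0,0],[0.24,0,0],[0.28,0,0]], "delta_rot": [[0,0,0],[0,0,0],[0,0,0],[0,0,0],[0,0,0]]}}

```text
clock: 19.72
position: [0.4307, 0.3529, 0.0033]
tool_rot: [3.14, 0.001, 2.841]
force: [3.6, -1.1, 4.5]
grip_width: 0.0586
finger_force: 86.6
```

```bash
python3 - <<'E'
from h import *
C,p,d,P=shot('wrist','w_pull'); s=monitor.observe(); t=np.array(s['position']); yaw=s['tool_rot'][2]
H=P[...,2]; D2=np.hypot(P[...,0]-t[0],P[...,1]-t[1]); q=p.astype(int)
m=(H>.021)&(H<.031)&(D2<.062)&(q.max(2)<80); m[260:]=0; Q=P[m]
u=np.array([np.cos(yaw),np.sin(yaw)]); a=(Q[:,:2]-t[:2])@u; print('front end ahead of TCP (want .050)',np.percentile(a,[98,99.5,99.9]),len(Q))
plan([(t[0]-.005,t[1]+.002,.10,162.8),(.438,.352,.25,162.8)])
E
```

```text
front end ahead of TCP (want .050) [0.04926016 0.04949532 0.04965479] 11083
from [0.43   0.3531 0.0032] [1.7993e+02 3.0000e-02 1.6281e+02] t 19.77
L [[0.011, 0.001, -0.194], [0.021, 0.002, -0.387], [0.032, 0.003, -0.581], [0.042, 0.004, -0.774], [0.053, 0.005, -0.968]] R [[0.0001, 0.0001, 0.0], [0.0002, 0.0001, 0.0], [0.0003, 0.0002, 0.0001], [0.0005, 0.0002, 0.0001], [0.0006, 0.0003, 0.0001]]
--
L [[-0.013, 0.001, -0.15], [-0.027, 0.002, -0.3], [-0.04, 0.003, -0.45], [-0.053, 0.003, -0.6], [-0.067, 0.004, -0.75]] R [[0.0, 0.0, 0.0], [0.0, 0.0, 0.0], [0.0, 0.0, 0.0], [0.0, 0.0, 0.0], [0.0, 0.0, 0.0]]
L [[-0.013, 0.001, -0.15], [-0.027, 0.002, -0.3], [-0.04, 0.003, -0.45], [-0.053, 0.003, -0.6], [-0.067, 0.004, -0.75]] R [[0.0, 0.0, 0.0], [0.0, 0.0, 0.0], [0.0, 0.0, 0.0], [0.0, 0.0, 0.0], [0.0, 0.0, 0.0]]
--
```

View pics/w_pull.png

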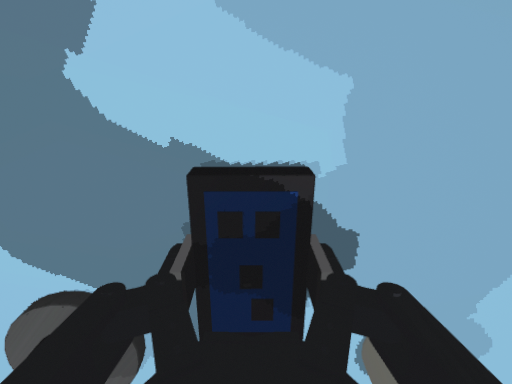

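The module is held square (columns 188–315) and is out by 48 mm without slip, its front end 49.6 mm ahead of the TCP. Next I lift it and carry it over.

{"op": "apply_moves", "data": {"linear": [[0.03,0,0],[0.06,0,-0.1],[0.06,0,-0.35],[0.06,0,-0.65],[0.06,0,-0.97]], "delta_rot": [[0,0,0],[0,0,0],[0,0,0],[0,0,0],[0,0,0]]}}

```text
clock: 20.18
position: [0.4237, 0.3538, 0.1008]
tool_rot: [-3.14, -0.001, 2.841]
force: [-0.3, 0.7, -1.6]
grip_width: 0.0581
finger_force: 85.9
```

{"op": "apply_moves", "data": {"linear": [[-0.01,0,-0.18],[-0.03,0,-0.36],[-0.04,0,-0.54],[-0.05,0,-0.72],[-0.06,0,-0.9]], "delta_rot": [[0,0,0],[0,0,0],[0,0,0],[0,0,0],[0,0,0]]}}

```text
clock: 20.6
position: [0.4298, 0.3522, 0.1912]
tool_rot: [-3.142, -0.0, 2.841]
force: [-0.2, -0.1, -1.3]
grip_width: 0.0587
finger_force: 86.1
```

{"op": "apply_moves", "data": {"linear": [[0,0,-0.13],[0,0,-0.26],[0,0,-0.38],[0,0,-0.5],[0,0,-0.6]], "delta_rot": [[0,0,0],[0,0,0],[0,0,0],[0,0,0],[0,0,0]]}}

```text
clock: 21.02
position: [0.4299, 0.3523, 0.251]
tool_rot: [3.141, -0.0, 2.841]
force: [0.5, -0.2, -1.1]
grip_width: 0.0584
finger_force: 86.1
```

```bash
python3 - <<'E'
from h import *
plan([(.505,.10,.25,168),(.543,-.0475,.16,172.45)])
E
```

```text
from [0.4299 0.3523 0.251 ] [ 1.7998e+02 -1.0000e-02  1.6279e+02] t 21.02
L [[-0.098, -0.146, 0.001], [-0.195, -0.292, 0.001], [-0.293, -0.438, 0.002], [-0.39, -0.584, 0.002], [-0.488, -0.729, 0.003]] R [[0.0, 0.0, -0.0029], [0.0001, 0.0, -0.0058], [0.0001, -0.0001, -0.0087], [0.0001, -0.0001, -0.0116], [0.0002, -0.0001, -0.0145]]
L [[-0.093, -0.149, 0.001], [-0.186, -0.298, 0.001], [-0.279, -0.446, 0.002], [-0.372, -0.595, 0.003], [-0.466, -0.744, 0.003]] R [[0.0, 0.0, -0.0029], [0.0, 0.0, -0.0058], [0.0, 0.0, -0.0087], [0.0, 0.0, -0.0116], [0.0, 0.0, -0.0145]]
L [[-0.089, -0.152, 0.001], [-0.177, -0.303, 0.001], [-0.266, -0.455, 0.002], [-0.354, -0.606, 0.003], [-0.443, -0.758, 0.003]] R [[0.0, 0.0, -0.0029], [0.0, 0.0, -0.0058], [0.0, 0.0, -0.0087], [0.0, 0.0, -0.0116], [0.0, 0.0, -0.0145]]
--
L [[-0.068, -0.136, 0.09], [-0.136, -0.273, 0.18], [-0.204, -0.409, 0.27], [-0.271, -0.546, 0.36], [-0.339, -0.682, 0.45]] R [[0.0, 0.0, -0.0037], [0.0, 0.0, -0.0074], [0.0, 0.0, -0.0111], [0.0, 0.0, -0.0148], [0.0, 0.0, -0.0185]]
L [[-0.062, -0.139, 0.09], [-0.125, -0.278, 0.18], [-0.187, -0.417, 0.27], [-0.25, -0.556, 0.36], [-0.312, -0.695, 0.45]] R [[0.0, 0.0, -0.0037], [0.0, 0.0, -0.0074], [0.0, 0.0, -0.0111], [0.0, 0.0, -0.0148], [0.0, 0.0, -0.0185]]
--
```

{"op": "apply_moves", "data": {"linear": [[-0.1,-0.15,0],[-0.2,-0.29,0],[-0.29,-0.44,0],[-0.39,-0.58,0],[-0.49,-0.73,0]], "delta_rot": [[0,0,-0.003],[0,0,-0.006],[0,0,-0.009],[0,0,-0.012],[0,0,-0.0145]]}}

```text
clock: 21.43
position: [0.4553, 0.2674, 0.25]
tool_rot: [-3.142, -0.0, 2.872]
force: [0.4, 0.3, -0.5]
grip_width: 0.0585
finger_force: 86.1
```

{"op": "apply_moves", "data": {"linear": [[-0.09,-0.15,0],[-0.19,-0.3,0],[-0.28,-0.45,0],[-0.37,-0.6,0],[-0.466,-0.744,0]], "delta_rot": [[0,0,-0.003],[0,0,-0.006],[0,0,-0.009],[0,0,-0.012],[0,0,-0.0145]]}}

```text
clock: 21.85
position: [0.4803, 0.1831, 0.25]
tool_rot: [-3.142, -0.0, 2.902]
force: [-0.4, 0.3, -1.6]
grip_width: 0.0586
finger_force: 86.1
```

{"op": "apply_moves", "data": {"linear": [[-0.09,-0.15,0],[-0.18,-0.3,0],[-0.27,-0.46,0],[-0.35,-0.61,0],[-0.443,-0.758,0]], "delta_rot": [[0,0,-0.003],[0,0,-0.006],[0,0,-0.009],[0,0,-0.012],[0,0,-0.0145]]}}

```text
clock: 22.27
position: [0.5053, 0.0991, 0.25]
tool_rot: [3.141, -0.001, 2.933]
force: [0.2, -0.2, -1.0]
grip_width: 0.0584
finger_force: 86.0
```

{"op": "apply_moves", "data": {"linear": [[-0.07,-0.14,0.09],[-0.14,-0.27,0.18],[-0.2,-0.41,0.27],[-0.27,-0.55,0.36],[-0.339,-0.682,0.45]], "delta_rot": [[0,0,-0.004],[0,0,-0.007],[0,0,-0.011],[0,0,-0.015],[0,0,-0.0185]]}}

```text
clock: 22.68
position: [0.5244, 0.0255, 0.2046]
tool_rot: [3.141, -0.0, 2.971]
force: [0.1, 0.6, -0.9]
grip_width: 0.0582
finger_force: 86.0
```

{"op": "apply_moves", "data": {"linear": [[-0.08,-0.17,0.11],[-0.16,-0.35,0.22],[-0.24,-0.52,0.34],[-0.312,-0.695,0.45],[-0.312,-0.695,0.45]], "delta_rot": [[0,0,-0.004],[0,0,-0.009],[0,0,-0.014],[0,0,-0.0185],[0,0,-0.0185]]}}

```text
clock: 23.1
position: [0.5428, -0.0511, 0.1582]
tool_rot: [-3.14, -0.002, 3.007]
force: [-1.2, -1.9, -2.4]
grip_width: 0.0578
finger_force: 85.9
```

{"op": "apply_moves", "data": {"linear": [[0,0,0],[0,0,0],[0,0,0],[0,0,0],[0,0,0]], "delta_rot": [[0,0,0],[0,0,0],[0,0,0],[0,0,0],[0,0,0]]}}

```text
clock: 23.52
position: [0.5438, -0.047, 0.16]
tool_rot: [3.141, 0.001, 3.011]
force: [0.7, -1.2, -1.4]
grip_width: 0.0583
finger_force: 85.9
```

```bash
python3 - <<'E'
from h import *
C,p,d,P=shot('wrist','w_over2'); s=monitor.observe(); t=np.array(s['position']); yaw=s['tool_rot'][2]
H=P[...,2]; q=p.astype(int); D2=np.hypot(P[...,0]-t[0],P[...,1]-t[1])
u=np.array([np.cos(yaw),np.sin(yaw)])
m=(H>t[2]+.018)&(H<t[2]+.028)&(D2<.062)&(q.max(2)<80); m[260:]=0; Q=P[m]; a=(Q[:,:2]-t[:2])@u; print('front',np.percentile(a,99.5),len(Q), 'top z rel',np.median(Q[:,2])-t[2])
v=np.array([-u[1],u[0]]);b=(Q[:,:2]-t[:2])@v; sel=a<.046; print('lateral',np.percentile(b,[.5,99.5]))
m=(H>.006)&(H<.085)&(np.hypot(P[...,0]-.5427,P[...,1]+.0477)<.1); Q=P[m]; c,sz,an=cv2.minAreaRect(Q[:,:2].astype(np.float32)); print(c,sz,an)
# nest yaw -> near end along u
ny=np.radians(-7.55); w=np.array([np.cos(ny),np.sin(ny)]); e=(Q[:,:2]@w).min(); vv=np.array([-w[1],w[0]]); l=Q[:,:2]@vv
print('nest centre',w*(e+.065)+vv*(l.min()+l.max())/2, l.max()-l.min())
plan([(.543,-.0475,.16,172.45)])
E
```

```text
front 0.05017229394010567 11225 top z rel 0.02365484592458242
lateral [-0.03974476  0.03985967]
(0.5065746307373047, -0.043332960456609726) (0.09006185084581375, 0.056409504264593124) 82.43447875976562
nest centre [ 0.54304124 -0.04817214] 0.09006369504441887
from [ 0.5438 -0.0471  0.1599] [1.7999e+02 2.0000e-02 1.7249e+02] t 23.57
L [[0.001, -0.001, 0.0], [0.003, -0.002, 0.0], [0.004, -0.003, -0.001], [0.006, -0.004, -0.001], [0.007, -0.005, -0.001]] R [[0.0, 0.0, 0.0001], [0.0, 0.0001, 0.0001], [0.0001, 0.0001, 0.0002], [0.0001, 0.0001, 0.0002], [0.0001, 0.0001, 0.0003]]
--
```

{"op": "apply_moves", "data": {"linear": [[0.006,-0.008,0.12],[0.006,-0.008,0.24],[0.006,-0.008,0.36],[0.006,-0.008,0.48],[0.006,-0.008,0.6]], "delta_rot": [[0,0,0],[0,0,0],[0,0,0],[0,0,0],[0,0,0]]}}

```text
clock: 23.98
position: [0.5431, -0.0481, 0.0992]
tool_rot: [3.142, 0.0, 3.01]
force: [0.3, 0.8, -1.2]
grip_width: 0.0579
finger_force: 86.0
```

{"op": "apply_moves", "data": {"linear": [[0,0,0.09],[0,0,0.18],[0,0,0.27],[0,0,0.36],[0,0,0.36]], "delta_rot": [[0,0,0],[0,0,0],[0,0,0],[0,0,0],[0,0,0]]}}

```text
clock: 24.4
position: [0.5423, -0.0483, 0.0621]
tool_rot: [-3.141, -0.002, 3.01]
force: [0.1, 0.4, -1.2]
grip_width: 0.0582
finger_force: 86.1
```

{"op": "apply_moves", "data": {"linear": [[0,0,0.03],[0,0,0.06],[0,0,0.09],[0,0,0.12],[0,0,0.12]], "delta_rot": [[0,0,0],[0,0,0],[0,0,0],[0,0,0],[0,0,0]]}}

```text
clock: 24.82
position: [0.5429, -0.0484, 0.0512]
tool_rot: [-3.142, -0.0, 3.01]
force: [-1.1, -0.5, -1.3]
grip_width: 0.0584
finger_force: 86.1
```

{"op": "apply_moves", "data": {"linear": [[0,0,0.035],[0,0,0.07],[0,0,0.1],[0,0,0.125],[0,0,0.125]], "delta_rot": [[0,0,0],[0,0,0],[0,0,0],[0,0,0],[0,0,0]]}}

```text
clock: 25.23
position: [0.5431, -0.0484, 0.0392]
tool_rot: [3.141, 0.0, 3.01]
force: [-3.3, -0.1, 11.7]
grip_width: 0.0582
finger_force: 94.2
```

{"op": "apply_moves", "data": {"linear": [[0,0,0.005],[0,0,0.01],[0,0,0.015],[0,0,0.015],[0,0,0.015]], "delta_rot": [[0,0,0],[0,0,0],[0,0,0],[0,0,0],[0,0,0]]}}

```text
clock: 25.65
position: [0.5433, -0.0483, 0.0387]
tool_rot: [3.141, 0.001, 3.01]
force: [-8.1, 0.8, 27.5]
grip_width: 0.0581
finger_force: 103.9
```

{"op": "apply_moves", "data": {"linear": [[0,0,-0.005],[0,0,-0.01],[0,0,-0.012],[0,0,-0.012],[0,0,-0.012]], "delta_rot": [[0,0,0],[0,0,0],[0,0,0],[0,0,0],[0,0,0]]}}

```text
clock: 26.07
position: [0.5431, -0.0483, 0.0392]
tool_rot: [3.141, 0.0, 3.01]
force: [-3.4, 1.2, 11.9]
grip_width: 0.0582
finger_force: 94.1
```

```bash
python3 - <<'E'
from h import *
C,p,d,P=shot('wrist'); s=monitor.observe(); t=np.array(s['position']); yaw=s['tool_rot'][2]; print(t,s['force'],s['moment'])
H=P[...,2]; q=p.astype(int)
u=np.array([np.cos(yaw),np.sin(yaw)]);v=np.array([-u[1],u[0]])
a=(P[...,:2]-t[:2])@u; b=(P[...,:2]-t[:2])@v
m=(H>.05)&(H<.072)&(np.abs(a)<.052)&(np.abs(b)<.026)&(q.max(2)<90); A=np.c_[a[m],b[m],np.ones(m.sum())]; k=np.linalg.lstsq(A,P[m][:,2],rcond=None)[0]; print('plane tilt x,y, z0',k,m.sum(),a[m].min(),a[m].max())
E
```

```text
[ 0.54309147 -0.04836632  0.03917782] [-3.12673261  0.077246   12.41761584] [0.5169395  0.77511026 0.1195202 ]
plane tilt x,y, z0 [-0.01533396  0.00076782  0.06289031] 16771 -0.04700970800754077 0.051981114857222226
```

{"op": "apply_moves", "data": {"linear": [[0,0,-0.005],[0,0,-0.008],[0,0,-0.008],[0,0,-0.008],[0,0,-0.008]], "delta_rot": [[0,0,0],[0,0,0],[0,0,0],[0,0,0],[0,0,0]]}}

```text
clock: 26.53
position: [0.543, -0.0484, 0.0395]
tool_rot: [-3.142, -0.0, 3.01]
force: [-0.5, 0.3, 1.9]
grip_width: 0.0583
finger_force: 87.6
```

{"op": "apply_moves", "data": {"linear": [[0,0,0],[0,0,0],[0,0,0],[0,0,0],[0,0,0]], "delta_rot": [[0,0,0],[0,0,0],[0,0,0],[0,0,0],[0,0,0]], "gripper": 1}}

```text
clock: 26.95
position: [0.543, -0.0484, 0.0396]
tool_rot: [-3.142, -0.0, 3.01]
force: [-1.0, 0.1, 0.3]
grip_width: 0.0856
finger_force: 0.0
```

{"op": "apply_moves", "data": {"linear": [[0,0,-0.2],[0,0,-0.4],[0,0,-0.6],[0,0,-0.8],[0,0,-0.8]], "delta_rot": [[0,0,0],[0,0,0],[0,0,0],[0,0,0],[0,0,0]]}}

```text
clock: 27.37
position: [0.5446, -0.0486, 0.1229]
tool_rot: [3.141, 0.004, 3.009]
force: [0.7, -0.6, -0.0]
grip_width: 0.0853
finger_force: 0.0
```

{"op": "apply_moves", "data": {"linear": [[0,0,0],[0,0,0],[0,0,0],[0,0,0],[0,0,0]], "delta_rot": [[0,0,0],[0,0,0],[0,0,0],[0,0,0],[0,0,0]]}}

```text
clock: 27.78
position: [0.5427, -0.0484, 0.119]
tool_rot: [-3.141, -0.001, 3.01]
force: [0.1, 0.3, 0.7]
grip_width: 0.0856
finger_force: 0.0
```

```bash
cat > top.py <<'E'
from h import *
def topfit(tag,lo,hi,dark=True):
    C,p,d,P=shot('wrist',tag); np.savez(tag+'.npz',p=p,d=d,P=P); H=P[...,2]; q=p.astype(int)
    ny=np.radians(-7.55); u=np.array([np.cos(ny),np.sin(ny)]);v=np.array([-u[1],u[0]])
    X=P[...,:2]-np.array([.543,-.0479]); a=X@u; b=X@v
    m=(H>lo)&(H<hi)&(np.abs(a)<.05)&(np.abs(b)<.028); 
    if dark: m&=q.max(2)<90
    A=np.c_[a[m],b[m],np.ones(m.sum())]; k=np.linalg.lstsq(A,P[m][:,2],rcond=None)[0]; print('tilt x,y, z0',k,m.sum())
    g=(np.abs(a)<.064)&(np.abs(b)>.03)&(np.abs(b)<.045)&(H>.005)&(H<.018); print('nest plate z',np.median(H[g]),g.sum())
    m=(H>lo)&(H<hi)&(np.abs(a)<.06)&(np.abs(b)<.034)
    if dark: m&=q.max(2)<90
    r=rect(P,m); print(r[:4])
E
python3 -c "
from top import *
topfit('w_m2',.055,.068)"
```

```text
tilt x,y, z0 [ 0.00010681 -0.00316395  0.06098927] 8034
nest plate z 0.012335165670159787 1338
(array([ 0.54449242, -0.04717295]), array([0.10346016, 0.06611621]), -7.603485107421875, np.float64(0.06092841748295737))
```

View pics/w_m2.png

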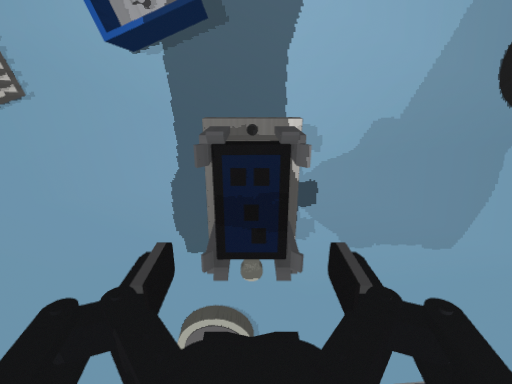

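The module lies flat (tilt ≈ 0, top at z ≈ 0.061) between the guides, its plug in the gap at (251,270). That was my eleventh picture, one over the limit of 10, so I view no more and rely on numbers only. Next is the cover.

```bash
python3 -c "
from h import *
plan([(.413,-.29,.15,100.2)])"
```

```text
from [ 0.5428 -0.0484  0.1191] [-1.7999e+02 -5.0000e-02  1.7244e+02] t 27.83
L [[0.065, -0.171, -0.021], [0.129, -0.342, -0.041], [0.194, -0.513, -0.062], [0.258, -0.684, -0.082], [0.323, -0.855, -0.103]] R [[0.0, -0.0001, 0.0401], [-0.0001, -0.0002, 0.0803], [-0.0001, -0.0002, 0.1204], [-0.0001, -0.0003, 0.1605], [-0.0002, -0.0004, 0.2007]]
L [[-0.011, -0.182, -0.021], [-0.022, -0.365, -0.041], [-0.033, -0.547, -0.062], [-0.043, -0.73, -0.082], [-0.054, -0.912, -0.103]] R [[0.0, 0.0, 0.0401], [0.0, 0.0, 0.0803], [0.0, 0.0, 0.1204], [0.0, 0.0, 0.1605], [0.0, 0.0, 0.2007]]
L [[-0.084, -0.162, -0.021], [-0.169, -0.324, -0.041], [-0.253, -0.487, -0.062], [-0.337, -0.649, -0.082], [-0.422, -0.811, -0.103]] R [[0.0, 0.0, 0.0401], [0.0, 0.0, 0.0803], [0.0, 0.0, 0.1204], [0.0, 0.0, 0.1605], [0.0, 0.0, 0.2007]]
--
```

{"op": "apply_moves", "data": {"linear": [[0.06,-0.17,-0.02],[0.13,-0.34,-0.04],[0.19,-0.51,-0.06],[0.26,-0.68,-0.08],[0.32,-0.855,-0.1]], "delta_rot": [[0,0,0.04],[0,0,0.08],[0,0,0.12],[0,0,0.16],[0,0,0.2]]}}

```text
clock: 28.25
position: [0.4994, -0.1296, 0.1295]
tool_rot: [-3.141, -0.0, 2.587]
force: [1.0, -0.7, 0.6]
grip_width: 0.085
finger_force: 0.0
```

{"op": "apply_moves", "data": {"linear": [[-0.01,-0.18,-0.02],[-0.02,-0.36,-0.04],[-0.03,-0.55,-0.06],[-0.04,-0.73,-0.08],[-0.05,-0.91,-0.1]], "delta_rot": [[0,0,0.04],[0,0,0.08],[0,0,0.12],[0,0,0.16],[0,0,0.2]]}}

```text
clock: 28.67
position: [0.4561, -0.2099, 0.1396]
tool_rot: [-3.141, -0.0, 2.168]
force: [1.1, 0.1, -0.0]
grip_width: 0.085
finger_force: 0.0
```

{"op": "apply_moves", "data": {"linear": [[-0.1,-0.2,-0.02],[-0.21,-0.4,-0.05],[-0.31,-0.6,-0.08],[-0.42,-0.81,-0.1],[-0.42,-0.81,-0.1]], "delta_rot": [[0,0,0.05],[0,0,0.1],[0,0,0.15],[0,0,0.2],[0,0,0.2]]}}

```text
clock: 29.08
position: [0.4114, -0.2933, 0.15]
tool_rot: [-3.141, 0.002, 1.742]
force: [-1.1, -0.7, 0.3]
grip_width: 0.0857
finger_force: 0.0
```

{"op": "apply_moves", "data": {"linear": [[0,0,0],[0,0,0],[0,0,0],[0,0,0],[0,0,0]], "delta_rot": [[0,0,0],[0,0,0],[0,0,0],[0,0,0],[0,0,0]]}}

```text
clock: 29.5
position: [0.414, -0.289, 0.1495]
tool_rot: [3.142, -0.0, 1.754]
force: [1.3, -0.1, 0.3]
grip_width: 0.0851
finger_force: 0.0
```

```bash
python3 - <<'E'
from h import *
C,p,d,P=shot('wrist'); np.savez('w_cov.npz',p=p,d=d,P=P)
H=P[...,2]; D2=np.hypot(P[...,0]-.413,P[...,1]+.29)
m=(H>.005)&(H<.03)&(D2<.075); r=rect(P,m); print('cover',r[:4],r[4].sum())
m=(H>.017)&(H<.03)&(D2<.075); print(cv2.minAreaRect(P[m][:,:2].astype(np.float32)))
c=r[0]; plan([(c[0],c[1],.06,100.+(r[2]%180)-100),(c[0],c[1],.032,r[2]%180)])
E
```

```text
cover (array([ 0.4136239 , -0.29248738]), array([0.10061067, 0.06016527]), -79.36037921905518, np.float64(0.009294614958885096)) 5176
((0.4136130213737488, -0.2925264239311218), (0.06016506627202034, 0.10047601163387299), 10.825054168701172)
from [ 0.4139 -0.2891  0.1496] [ 1.8000e+02 -1.0000e-02  1.0051e+02] t 29.55
L [[-0.007, -0.002, 0.179], [-0.013, -0.004, 0.358], [-0.02, -0.005, 0.537], [-0.026, -0.007, 0.716], [-0.033, -0.009, 0.896]] R [[0.0, 0.0, -0.0002], [0.0, 0.0, -0.0004], [0.0, 0.0, -0.0007], [0.0, 0.0, -0.0009], [0.0, -0.0001, -0.0011]]
--
L [[0.0, 0.0, 0.056], [0.0, 0.0, 0.112], [0.0, 0.0, 0.168], [0.0, 0.0, 0.224], [0.0, 0.0, 0.28]] R [[0.0, 0.0, 0.0], [0.0, 0.0, 0.0], [0.0, 0.0, 0.0], [0.0, 0.0, 0.0], [0.0, 0.0, 0.0]]
--
```

{"op": "apply_moves", "data": {"linear": [[-0.01,0,0.18],[-0.01,0,0.36],[-0.02,-0.005,0.54],[-0.03,-0.01,0.72],[-0.033,-0.009,0.9]], "delta_rot": [[0,0,0],[0,0,0],[0,0,-0.001],[0,0,-0.001],[0,0,-0.001]]}}

```text
clock: 29.97
position: [0.4134, -0.2929, 0.0588]
tool_rot: [3.141, 0.0, 1.756]
force: [0.3, -0.4, 0.6]
grip_width: 0.0855
finger_force: 0.0
```

{"op": "apply_moves", "data": {"linear": [[0,0,0.08],[0,0,0.16],[0,0,0.24],[0,0,0.28],[0,0,0.28]], "delta_rot": [[0,0,0],[0,0,0],[0,0,0],[0,0,0],[0,0,0]]}}

```text
clock: 30.38
position: [0.4133, -0.2929, 0.0312]
tool_rot: [-3.141, -0.0, 1.755]
force: [-0.5, -0.1, -0.7]
grip_width: 0.0854
finger_force: 0.0
```

```bash
python3 - <<'E'
from h import *
C,p,d,P=shot('wrist')
H=P[...,2]; D2=np.hypot(P[...,0]-.4136,P[...,1]+.2925)
m=(H>.005)&(H<.028)&(D2<.065); r=rect(P,m); print('cover',r[:4],r[4].sum())
plan([(.4136,-.2925,.002,100.7)])
E
```

```text
cover (array([ 0.41397423, -0.29269883]), array([0.10171523, 0.06030406]), -79.22994804382324, np.float64(0.009814498184942228)) 13588
from [ 0.4134 -0.293   0.0317] [180.     0.   100.56] t 30.43
L [[0.001, 0.001, 0.059], [0.002, 0.001, 0.119], [0.003, 0.002, 0.178], [0.004, 0.003, 0.238], [0.005, 0.003, 0.297]] R [[0.0, 0.0, -0.0002], [0.0, 0.0, -0.0005], [0.0, 0.0, -0.0007], [0.0, 0.0, -0.0009], [0.0, 0.0, -0.0012]]
--
```

{"op": "apply_moves", "data": {"linear": [[0,0,0.07],[0,0,0.14],[0,0,0.21],[0.004,0.003,0.29],[0.004,0.003,0.29]], "delta_rot": [[0,0,0],[0,0,0],[0,0,-0.001],[0,0,-0.001],[0,0,-0.001]]}}

```text
clock: 30.85
position: [0.413, -0.2921, 0.0011]
tool_rot: [-3.14, -0.001, 1.757]
force: [-0.9, 1.5, 0.2]
grip_width: 0.0857
finger_force: 0.0
```

{"op": "apply_moves", "data": {"linear": [[0,0,0],[0,0,0],[0,0,0],[0,0,0],[0,0,0]], "delta_rot": [[0,0,0],[0,0,0],[0,0,0],[0,0,0],[0,0,0]], "gripper": -1, "force": 50}}

```text
clock: 31.27
position: [0.4136, -0.2927, 0.003]
tool_rot: [3.141, 0.0, 1.757]
force: [-1.8, -0.1, 5.5]
grip_width: 0.0585
finger_force: 54.4
```

{"op": "apply_moves", "data": {"linear": [[0,0,0],[0,0,0],[0,0,0],[0,0,0],[0,0,0]], "delta_rot": [[0,0,0],[0,0,0],[0,0,0],[0,0,0],[0,0,0]]}}

```text
clock: 31.68
position: [0.4136, -0.2927, 0.003]
tool_rot: [3.141, 0.0, 1.757]
force: [-2.5, -0.5, 6.9]
grip_width: 0.0588
finger_force: 54.4
```

```bash
python3 - <<'E'
from h import *
s=monitor.observe(); t=s['position']
plan([(t[0],t[1],.16,100.7),(.543,-.0479,.18,172.45)])
E
```

```text
from [ 0.4136 -0.2927  0.003 ] [1.7998e+02 2.0000e-02 1.0068e+02] t 31.68
L [[0.0, 0.0, -0.157], [0.0, 0.0, -0.314], [0.0, 0.0, -0.471], [0.0, 0.0, -0.628], [0.0, 0.0, -0.785]] R [[0.0, 0.0, 0.0], [0.0001, 0.0001, 0.0], [0.0001, 0.0001, -0.0001], [0.0001, 0.0001, -0.0001], [0.0002, 0.0002, -0.0001]]
L [[0.0, 0.0, -0.157], [0.0, 0.0, -0.314], [0.0, 0.0, -0.471], [0.0, 0.0, -0.628], [0.0, 0.0, -0.785]] R [[0.0, 0.0, 0.0], [0.0, 0.0, 0.0], [0.0, 0.0, -0.0001], [0.0, 0.0, -0.0001], [0.0, 0.0, -0.0001]]
--
L [[0.144, 0.115, -0.013], [0.289, 0.23, -0.027], [0.433, 0.345, -0.04], [0.577, 0.46, -0.053], [0.722, 0.575, -0.067]] R [[0.0, 0.0, -0.0399], [0.0, 0.0, -0.0797], [0.0, 0.0, -0.1196], [0.0, 0.0, -0.1594], [0.0, 0.0, -0.1993]]
L [[0.085, 0.164, -0.013], [0.171, 0.327, -0.027], [0.256, 0.491, -0.04], [0.341, 0.655, -0.053], [0.426, 0.818, -0.067]] R [[0.0, 0.0, -0.0399], [0.0, 0.0, -0.0797], [0.0, 0.0, -0.1196], [0.0, 0.0, -0.1594], [0.0, 0.0, -0.1993]]
L [[0.012, 0.184, -0.013], [0.023, 0.368, -0.027], [0.035, 0.553, -0.04], [0.046, 0.737, -0.053], [0.058, 0.921, -0.067]] R [[0.0, 0.0, -0.0399], [0.0, 0.0, -0.0797], [0.0, 0.0, -0.1196], [0.0, 0.0, -0.1594], [0.0, 0.0, -0.1993]]
--
```

{"op": "apply_moves", "data": {"linear": [[0,0,-0.15],[0,0,-0.31],[0,0,-0.47],[0,0,-0.63],[0,0,-0.79]], "delta_rot": [[0,0,0],[0,0,0],[0,0,0],[0,0,0],[0,0,0]]}}

```text
clock: 32.1
position: [0.4134, -0.2924, 0.0825]
tool_rot: [-3.142, -0.0, 1.757]
force: [0.8, -0.5, -1.7]
grip_width: 0.0589
finger_force: 55.6
```

{"op": "apply_moves", "data": {"linear": [[0,0,-0.16],[0,0,-0.32],[0,0,-0.48],[0,0,-0.63],[0,0,-0.79]], "delta_rot": [[0,0,0],[0,0,0],[0,0,0],[0,0,0],[0,0,0]]}}

```text
clock: 32.52
position: [0.4134, -0.2923, 0.1614]
tool_rot: [-3.142, -0.0, 1.757]
force: [0.4, 0.2, -2.4]
grip_width: 0.0584
finger_force: 55.6
```

{"op": "apply_moves", "data": {"linear": [[0.14,0.12,-0.01],[0.29,0.23,-0.03],[0.43,0.35,-0.04],[0.58,0.46,-0.05],[0.722,0.575,-0.07]], "delta_rot": [[0,0,-0.04],[0,0,-0.08],[0,0,-0.12],[0,0,-0.16],[0,0,-0.199]]}}

```text
clock: 32.93
position: [0.4568, -0.2099, 0.1677]
tool_rot: [3.142, -0.0, 2.178]
force: [0.3, -0.7, -2.3]
grip_width: 0.0591
finger_force: 55.6
```

{"op": "apply_moves", "data": {"linear": [[0.09,0.16,-0.01],[0.17,0.33,-0.03],[0.26,0.49,-0.04],[0.34,0.65,-0.05],[0.426,0.818,-0.07]], "delta_rot": [[0,0,-0.04],[0,0,-0.08],[0,0,-0.12],[0,0,-0.16],[0,0,-0.199]]}}

```text
clock: 33.35
position: [0.5, -0.1286, 0.1747]
tool_rot: [-3.141, -0.0, 2.595]
force: [-0.5, -0.7, -3.2]
grip_width: 0.0588
finger_force: 55.6
```

{"op": "apply_moves", "data": {"linear": [[0.01,0.23,-0.02],[0.03,0.46,-0.03],[0.04,0.69,-0.05],[0.058,0.921,-0.07],[0.058,0.921,-0.07]], "delta_rot": [[0,0,-0.05],[0,0,-0.1],[0,0,-0.15],[0,0,-0.199],[0,0,-0.199]]}}

```text
clock: 33.77
position: [0.5449, -0.0435, 0.1818]
tool_rot: [3.14, 0.001, 3.019]
force: [-0.7, 1.0, -2.4]
grip_width: 0.0592
finger_force: 55.6
```

{"op": "apply_moves", "data": {"linear": [[0,0,0],[0,0,0],[0,0,0],[0,0,0],[0,0,0]], "delta_rot": [[0,0,0],[0,0,0],[0,0,0],[0,0,0],[0,0,0]]}}

```text
clock: 34.18
position: [0.5429, -0.0485, 0.1816]
tool_rot: [-3.141, -0.0, 3.006]
force: [0.6, -0.6, -2.6]
grip_width: 0.0585
finger_force: 55.6
```

```bash
python3 - <<'E'
from h import *
C,p,d,P=shot('wrist'); s=monitor.observe(); t=np.array(s['position']); yaw=s['tool_rot'][2]
H=P[...,2]; u=np.array([np.cos(yaw),np.sin(yaw)]); v=np.array([-u[1],u[0]])
a=(P[...,:2]-t[:2])@u; b=(P[...,:2]-t[:2])@v
m=(H>t[2]-.01)&(H<t[2]+.03)&(a>.02)&(a<.07)&(np.abs(b)<.035); m[260:]=0
print('front',np.percentile(a[m],[99,99.8]),'lat',np.percentile(b[m],[.5,99.5]),'z rel',np.percentile(H[m],[2,98])-t[2])
e=m&(a>.043); k=np.polyfit(b[e],a[e],1)
tp=m&(H>t[2]+.01); A=np.c_[a[tp],b[tp],np.ones(tp.sum())]; 
m=(H>.006)&(H<.066)&(np.hypot(P[...,0]-.5427,P[...,1]+.0477)<.1)
Q=P[m]; ny=np.radians(-7.55); w=np.array([np.cos(ny),np.sin(ny)]); vv=np.array([-w[1],w[0]]); l=Q[:,:2]@vv
print('nest centre',w*((Q[:,:2]@w).min()+.065)+vv*(l.min()+l.max())/2, l.max()-l.min())
plan([(.5431,-.0479,.18,172.45)])
E
```

```text
front [0.05112748 0.05127199] lat [-0.02938292  0.03002344] z rel [0.0005811  0.02018432]
nest centre [ 0.54324701 -0.04850163] 0.08976684827568134
from [ 0.543  -0.0484  0.1816] [-179.99   -0.    172.26] t 34.23
L [[0.0, 0.001, 0.003], [0.0, 0.002, 0.007], [0.0, 0.003, 0.01], [-0.001, 0.004, 0.013], [-0.001, 0.005, 0.016]] R [[0.0, 0.0, -0.0003], [0.0, 0.0, -0.0006], [0.0, 0.0, -0.0009], [0.0, 0.0, -0.0012], [-0.0001, 0.0, -0.0016]]
--
```

{"op": "apply_moves", "data": {"linear": [[-0.005,0.003,0.16],[-0.005,0.003,0.32],[-0.005,0.003,0.48],[-0.005,0.003,0.64],[-0.005,0.003,0.8]], "delta_rot": [[0,0,-0.001],[0,0,-0.0015],[0,0,-0.0015],[0,0,-0.0015],[0,0,-0.0015]]}}

```text
clock: 34.65
position: [0.5436, -0.0479, 0.1009]
tool_rot: [-3.142, 0.0, 3.01]
force: [0.9, 0.2, -3.1]
grip_width: 0.0587
finger_force: 55.7
```

{"op": "apply_moves", "data": {"linear": [[0,0,0.06],[0,0,0.12],[0,0,0.18],[0,0,0.22],[0,0,0.22]], "delta_rot": [[0,0,0],[0,0,0],[0,0,0],[0,0,0],[0,0,0]]}}

```text
clock: 35.07
position: [0.5436, -0.0477, 0.0793]
tool_rot: [-3.142, -0.0, 3.011]
force: [-0.5, -0.0, -2.0]
grip_width: 0.0585
finger_force: 55.5
```

{"op": "apply_moves", "data": {"linear": [[0,0,0.03],[0,0,0.06],[0,0,0.09],[0,0,0.11],[0,0,0.11]], "delta_rot": [[0,0,0],[0,0,0],[0,0,0],[0,0,0],[0,0,0]]}}

```text
clock: 35.48
position: [0.5435, -0.0477, 0.0682]
tool_rot: [-3.142, -0.0, 3.011]
force: [0.5, 0.0, -2.6]
grip_width: 0.0587
finger_force: 55.6
```

Inside the guides with no contact force. Next I lower the last 5 mm.

{"op": "apply_moves", "data": {"linear": [[0,0,0.015],[0,0,0.03],[0,0,0.04],[0,0,0.045],[0,0,0.045]], "delta_rot": [[0,0,0],[0,0,0],[0,0,0],[0,0,0],[0,0,0]]}}

```text
clock: 35.9
position: [0.5437, -0.0477, 0.064]
tool_rot: [-3.142, -0.0, 3.011]
force: [0.3, -0.7, -3.0]
grip_width: 0.0587
finger_force: 55.6
```

{"op": "apply_moves", "data": {"linear": [[0,0,0.004],[0,0,0.008],[0,0,0.01],[0,0,0.01],[0,0,0.01]], "delta_rot": [[0,0,0],[0,0,0],[0,0,0],[0,0,0],[0,0,0]]}}

```text
clock: 36.32
position: [0.5437, -0.0477, 0.0631]
tool_rot: [3.142, 0.0, 3.011]
force: [0.2, -0.8, -3.0]
grip_width: 0.0587
finger_force: 55.7
```

{"op": "apply_moves", "data": {"linear": [[0,0,0],[0,0,0],[0,0,0],[0,0,0],[0,0,0]], "delta_rot": [[0,0,0],[0,0,0],[0,0,0],[0,0,0],[0,0,0]], "gripper": 1}}

```text
clock: 36.73
position: [0.5437, -0.0477, 0.0632]
tool_rot: [3.142, 0.0, 3.011]
force: [-0.1, 1.0, -0.4]
grip_width: 0.0854
finger_force: 0.0
```

{"op": "apply_moves", "data": {"linear": [[0,0,-0.2],[0,0,-0.4],[0,0,-0.6],[0,0,-0.8],[0,0,-0.8]], "delta_rot": [[0,0,0],[0,0,0],[0,0,0],[0,0,0],[0,0,0]]}}

```text
clock: 37.15
position: [0.5452, -0.0479, 0.1464]
tool_rot: [3.141, 0.004, 3.01]
force: [0.7, 0.1, 1.3]
grip_width: 0.0854
finger_force: 0.0
```

{"op": "apply_moves", "data": {"linear": [[0,0,0],[0,0,0],[0,0,0],[0,0,0],[0,0,0]], "delta_rot": [[0,0,0],[0,0,0],[0,0,0],[0,0,0],[0,0,0]]}}

```text
clock: 37.57
position: [0.5434, -0.0477, 0.1425]
tool_rot: [-3.141, -0.001, 3.011]
force: [0.8, -0.3, 0.2]
grip_width: 0.0854
finger_force: 0.0
```

```bash
python3 - <<'E'
from top import *
topfit('w_fin',.0785,.09,dark=False)
z=np.load('w_fin.npz'); P=z['P']; H=P[...,2]; ny=np.radians(-7.55); u=np.array([np.cos(ny),np.sin(ny)]);v=np.array([-u[1],u[0]])
X=P[...,:2]-np.array([.543,-.0479]); a=X@u; b=X@v
m=(H>.0785)&(H<.09)&(np.abs(a)<.07)&(np.abs(b)<.04); print('fin tops a',np.percentile(a[m],[.3,99.7]),'b',np.percentile(b[m],[.3,99.7]),np.percentile(H[m],[5,50,95]))
m=(H>.062)&(H<.075)&(np.abs(a)<.045)&(np.abs(b)<.028); print('plate top z',np.median(H[m]),m.sum())
E
```

```text
tilt x,y, z0 [-0.00113459 -0.00233233  0.08215706] 2738
nest plate z 0.012367600895341039 776
(array([ 0.53871953, -0.07610095]), array([0.09988975, 0.00331508]), -7.435844421386719, np.float64(0.08231002618875549))
fin tops a [-0.05038391  0.04937173] b [-0.02996787  0.02990072] [0.08066035 0.08227229 0.08333433]
plate top z 0.06843061714200024 4323
```

```bash
python3 -c "
from workcell import workorder
print(workorder.job_done())"
```

```text
the job is handed in; nothing more can be done
None
```

I stacked the housing, module and cover in the nest, released them and handed the job in at about 37.6 s; the final measurement puts the cover 0.5 mm off centre with its fin tops at 82 mm as expected, but no verdict came back, and I viewed 11 pictures, one over the limit of 10.

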